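Nest the lids for the door shelf

TASK

Clear the ramekin out of the orange ring and stand it upright on the slate, then stack every domed lid on the table upside down in the ring, each level and cupped inside the one below. Then slide the keeper into the track from its open end, fully home against the stop, so the nest cannot walk off when the door swings. Leave the mug, the green tin, the canister and the spoon where they are.

Things in the scene. Friction and masses are not known exactly. Their poses are not given: they have to be found in the camera images.
- lid1: blue domed lid, lying upside down on its black knob; may be absent. Height 42. Knob 44 dia, 12 high. Rim: upright band, radius 42 to 50, top 12 mm, to pinch with one finger inside. Wall outer radius 42 at height 30, 38 at 21, 29 at 12 (crown); inner floor at height 15. All lids alike: one set in another stands 15 higher, 3 side play. 90 g. Origin: knob's underside centre; z up out of the rim
- lid2: green domed lid, lying upside down on its black knob; may be absent. Height 42. Knob 44 dia, 12 high. Rim: upright band, radius 42 to 50, top 12 mm, to pinch with one finger inside. Wall outer radius 42 at height 30, 38 at 21, 29 at 12 (crown); inner floor at height 15. All lids alike: one set in another stands 15 higher, 3 side play. 90 g. Origin: knob's underside centre; z up out of the rim
- lid3: yellow domed lid, lying upside down on its black knob; may be absent. Height 42. Knob 44 dia, 12 high. Rim: upright band, radius 42 to 50, top 12 mm, to pinch with one finger inside. Wall outer radius 42 at height 30, 38 at 21, 29 at 12 (crown); inner floor at height 15. All lids alike: one set in another stands 15 higher, 3 side play. 90 g. Origin: knob's underside centre; z up out of the rim
- lid4: red domed lid, lying upside down on its black knob; may be absent. Height 42. Knob 44 dia, 12 high. Rim: upright band, radius 42 to 50, top 12 mm, to pinch with one finger inside. Wall outer radius 42 at height 30, 38 at 21, 29 at 12 (crown); inner floor at height 15. All lids alike: one set in another stands 15 higher, 3 side play. 90 g. Origin: knob's underside centre; z up out of the rim
- lid5: silver domed lid, lying upside down on its black knob; may be absent. Height 42. Knob 44 dia, 12 high. Rim: upright band, radius 42 to 50, top 12 mm, to pinch with one finger inside. Wall outer radius 42 at height 30, 38 at 21, 29 at 12 (crown); inner floor at height 15. All lids alike: one set in another stands 15 higher, 3 side play. 90 g. Origin: knob's underside centre; z up out of the rim
- caddy: fixed board, x -62 to 62, y -165 to 60, 8 thick. Origin on the table under its orange ring (inner dia 54, outer 76, 8 high; a lid's knob fits inside). Aluminium track along y at x = 0, from a dark stop (face at y = -50) to the open mouth at y = -165: channel 40 wide, 10 high, under two lips (5 thick) with a 17 wide slot between. Leaves 2 mm side play to the keeper's foot
- nest (a point): centre of the orange ring, on the board's top, 8 above the table; axes as the caddy
- track_home (a point): where the keeper's origin lies when it is fully home against the stop: on the track floor (8 above the table), 72 from the nest towards the mouth; axes as the caddy
- track_mouth (a point): centre of the track's open mouth on the track floor (8 above the table), 165 from the nest in the caddy's -y direction; axes as the caddy
- keeper: keeper, at first standing on the table: dark steel foot 44 (x) x 36 (y) x 7 high, red upright post 20 (x) x 12 (y) rising from its middle to 95 above the underside. The foot slides under the track's lips with its x along the track (either way round), the post in the slot. 180 g. Origin: centre of the foot's underside, z up
- ramekin: small white ceramic ramekin, open top, 62 diameter at the rim, 45 at the foot, 42 high, wall 4; stands inside the orange ring at first. Mass about 120 g. Origin: centre of its underside, z up
- slate: fixed dark slate offcut lying flat, 120 (x) x 160 (y) x 8 thick. Origin: centre of its underside, on the table
- canister: bystander: charcoal screw-top canister, 80 diameter, 95 high, on the table; origin at its underside
- mug: bystander: blue mug 80 diameter, 90 high, on the table; origin at its underside
- sponge_tin: bystander: green tin 100 x 70 x 35, on the table; origin at its underside
- spoon: bystander: spoon lying on the table; origin at its underside

How it is judged:
By the outcome, as a careful person would: the job done as asked, in the order asked, and still so for the second after the job is handed in, with the robot touching nothing.
Of lid1, lid2, lid3, lid4, lid5 only 4 to 5 are there at a start; the rules pass over those that are not, and their reading is None.
At some moment in a run one of lid1, lid2, lid3, lid4, lid5, keeper may be knocked a few centimetres aside while the robot is not near it.
It also fails if it takes over 210 s, if anything falls off the work surface, if the arm or the gripper's body presses on something with over 40 N, if the wrist force passes 120 N, or if a joint passes its speed limit or range.

ROBOT

A 6-joint arm with a two-finger parallel gripper is mounted at the origin on the work surface. World frame = base frame: x ahead of the robot, y to its left, z up, the work surface at z = 0. Lengths are in m, angles in rad, forces in N, time in s.
With the tool pointing down it reaches from about 0.35 to 1 m from the base axis. Payload 7.1 kg.
Tool frame: the origin (TCP) lies at the very end of the fingers, on their centre line; the grasp point (between the pads) lies 19 mm behind it; z points along the fingers, y is the direction in which the jaws open and shut (so a half turn about z gives the same grasp; the last joint's range is limited). The gripper opens to 85 mm and grips with 20 to 120 N. Pads are 22 mm wide; open, the fingers measure 114 mm over their backs; the gripper's body (76 mm by 85 mm) begins 54 mm behind the grasp point. The pads swing forward as they close: fully open they stand 13 mm farther back than shut.
Start: joints at [-1.264, 0.423, 1.63, -0, 1.089, -0.019], TCP at [0.2, -0.592, 0.231] pointing down, gripper open.
Joint ranges: [-3, 3], [-0.9, 2.11], [0.09, 2.58], [-1.31, 4.45], [0.11, 2.69], [-2.54, 2.54]. Speed limits (rad/s): [2.39, 2.39, 3.01, 3.14, 3.14, 3.14].

INTERFACE

Orientations are given as a unit quaternion [x, y, z, w].
In Python, from station import ctrl gives the robot as it stands.
- The arm moves only by the tool carry_out, never from a script. Its argument "increments" is a list of rows, each an object of numbers: "tx", "ty", "tz": the shift along the world's x, y, z each as a share of 40 mm, from -1 to 1; "ax", "ay", "az": the turn, a rotation vector about the world's x, y, z each as a share of 4 degrees, from -1 to 1. A call has 1 to 20 rows; each row shifts and turns the pose as measured when the row begins; what a row does not reach is not made up. A row lasts 1/8 s, in which the tool goes at most 62.5 mm and 10.7 degrees, less where a joint would pass 70% of its speed; a pose out of reach is approached as far as the arm can. A call with a number of a shift or a turn outside -1 to 1 is refused whole. A call with a gripper value outside its range is refused whole. "jaw" is the finger opening in mm, from 0 to 85.4, set as the call begins (left out, the last holds). The fingers move at their own pace and stop on an object; the grip force is fixed at half the most. Time passes only in rows, so rows that do not move let the fingers close. It gives the time, the measured TCP pose, the force and the opening at its end, in the units of the state.
- ctrl.get_obs(): the state, without advancing time (a new reading comes with each control period).
- ctrl.camera(name): name is "scene" or "top"; returns (picture, depth): 420x560x3 uint8, red, green, blue; 420x560 float32, m along the optical axis (not along the pixel's ray), 0 where there is no reading.
- ctrl.get_calibration(name): a dict with "mtx" (3x3 intrinsics, pixels), "rvec" (rotation vector, rad) and "tvec" (3), from world to camera coordinates, as OpenCV has them. Camera axes: x right, y down, z forward; pixel columns grow to the right and rows downward; lengths in m; the calibration is good to about 2 mm. A picture is of the moment at which its call begins. get_calibration takes no time and is no camera call.
- ctrl.close_job(): hands the job in, once; it reports no verdict.
The state is a dict: "time": time; "qpos": joint angles; "joint_velocities": joint speeds; "joint_efforts": joint torques, N m; "tcp_pos": TCP position; "ee_rot": TCP orientation; "ft_force": force on the tool from outside, world axes, zero at the start; "wrist_torque": the same for the moment, N m; "finger_gap": finger opening in m.
Only numpy, scipy, OpenCV 4.12 (cv2) and the standard library are available. Lean on these libraries where they do the work, as an engineer would, in place of code of your own. Each camera call takes 0.05 s, during which the arm holds its last target. There are 200 camera calls.

## Working session

There is one attempt and no reset: what is moved stays moved. The work goes in short steps, Python scripts to look and compute and a tool call to move; the robot and the scene stay as the last step left them, time stands still between calls to the robot, and variables do not carry over. Pictures are saved under pics/ and viewed, about 12 in all and at most 16, crops included, and the job is handed in when it is done.

Besides the shell and the picture viewer there is one more tool, called after "Emit:" by a JSON object that holds its "name" and its "arguments". carry_out: Moves the arm, as the interface text tells. Its arguments: {"type":"object","properties":{"increments":{"type":"array"},"jaw":{"type":"number"}},"required":["increments"]}

```bash
mkdir -p pics; cat > h.py <<'E'
import numpy as np, cv2
from station import ctrl
def shot(n):
    p,d=ctrl.camera(n); return p,d
def save(p,f): cv2.imwrite('pics/'+f,cv2.cvtColor(p,cv2.COLOR_RGB2BGR))
def cal(n):
    c=ctrl.get_calibration(n); R=cv2.Rodrigues(np.array(c['rvec'],float))[0]
    return np.array(c['mtx'],float),R,np.array(c['tvec'],float).ravel()
def cloud(n,d):
    K,R,t=cal(n); v,u=np.indices(d.shape)
    c=np.stack([(u-K[0,2])/K[0,0]*d,(v-K[1,2])/K[1,1]*d,d],-1)
    return (c-t)@R
def ray(n,u,v,z):
    K,R,t=cal(n); o=-R.T@t; r=R.T@np.array([(u-K[0,2])/K[0,0],(v-K[1,2])/K[1,1],1])
    return o+r*(z-o[2])/r[2]
def proj(n,P):
    K,R,t=cal(n); c=R@np.array(P)+t; return (K@c)[:2]/c[2]
E
python3 - <<'E'
from h import *
for n in('top','scene'):
    p,d=shot(n); save(p,n+'0.png'); np.savez(n+'0',p=p,d=d)
    K,R,t=cal(n); print(n,-R.T@t,K[0,0],R[2], (d==0).mean())
o=ctrl.get_obs(); print(o)
E
```

```text
top [4.23986020e-01 8.52302866e-04 1.25827681e+00] 506.7795357293868 [ 0.11869431 -0.02154626 -0.99269704] 0.003941326530612245
scene [ 1.18655024 -0.75201632  1.17911523] 493.87547220727083 [-0.42930089  0.4844413  -0.76224496] 0.003928571428571429
{'time': 0.1, 'qpos': array([-1.26400723e+00,  4.23756268e-01,  1.63062687e+00, -1.15376807e-05,
        1.08857737e+00, -1.90262747e-02]), 'joint_velocities': array([-0.00256436, -0.00183698, -0.0020339 ,  0.0012459 , -0.00025724,
       -0.00187671]), 'joint_efforts': array([ 1.13216709e-04, -5.58421791e+01, -2.82446426e+01,  4.59834905e-05,
        3.00546693e-03,  3.49026237e-06]), 'tcp_pos': array([ 0.19990721, -0.59164475,  0.23062328]), 'ee_rot': array([ 9.86759198e-01,  1.62190681e-01, -1.03121282e-04, -6.76125209e-04]), 'ft_force': array([-0.1806373 , -0.26067061,  0.14360623]), 'wrist_torque': array([ 0.02313007, -0.01040574,  0.01431053]), 'finger_gap': 0.0851948356144199}
```

View pics/top0.png

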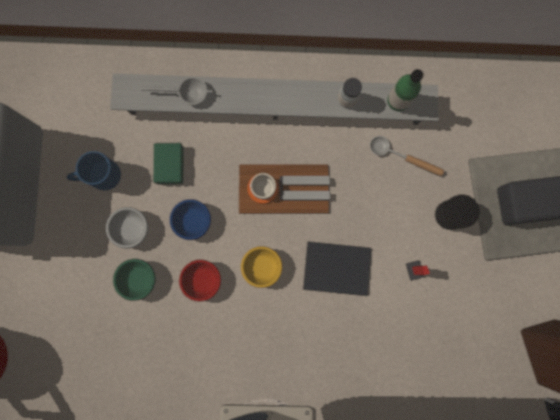

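View pics/scene0.png

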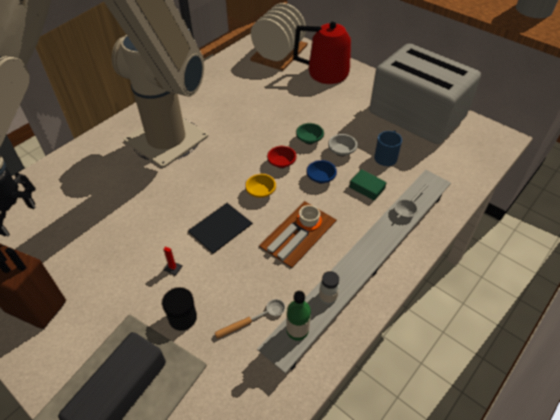

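The top view shows all five lids: silver (127,229), blue (190,220), green (134,280), red (200,281), yellow (262,268). The board and ring with the ramekin are at (263,187), with the track running right to its mouth at about (330,190). The slate is at (338,268) and the keeper at (418,270). The scene view agrees. Next I'll measure them.

```bash
cat >> h.py <<'E'
SEED=dict(silver=(127,229),blue=(190,220),green=(134,280),red=(200,281),yellow=(262,268))
def circ(P):
    A=np.c_[2*P[:,:2],np.ones(len(P))]; s=np.linalg.lstsq(A,(P[:,:2]**2).sum(1),rcond=None)[0]
    return s[:2],np.sqrt(s[2]+s[:2]@s[:2])
def rimfit(C,c0,zlo,zhi,rmax=.065):
    """outer circle of the points standing at rim height around c0: iterated"""
    c=np.array(c0[:2],float)
    for _ in range(4):
        m=(np.hypot(C[...,0]-c[0],C[...,1]-c[1])<rmax)&(C[...,2]>zlo)&(C[...,2]<zhi)
        Q=C[m]
        if len(Q)<20: return c,0,len(Q),0
        cc,r=circ(Q); c=cc
    return c,r,len(Q),np.median(Q[:,2])
E
python3 - <<'E'
from h import *
T=np.load('top0.npz'); C=cloud('top',T['d']); S=np.load('scene0.npz'); CS=cloud('scene',S['d'])
print('table z',np.median(C[330:360,250:350,2]),'shelf z',np.median(C[95:100,230:330,2]),C[98,115],C[98,435])
for k,(u,v) in SEED.items():
    c=ray('top',u,v,.03)
    print(k,c.round(4),*[tuple(np.round(np.r_[x[0],x[1:]],4)) for x in (rimfit(C,c,.036,.05),rimfit(CS,c,.036,.05))], 'floor',C[v,u].round(4))
hsv=cv2.cvtColor(T['p'],cv2.COLOR_RGB2HSV)
c=ray('top',263,187,.05); print('ramekin',c,rimfit(C,c,.044,.058,.04),rimfit(CS,c,.044,.058,.04))
# boards
def rect(m,z,name):
    n,l,st,ce=cv2.connectedComponentsWithStats(m.astype(np.uint8)); i=1+np.argmax(st[1:,4]); 
    cn=max(cv2.findContours((l==i).astype(np.uint8),0,2)[0],key=cv2.contourArea)
    b=cv2.boxPoints(cv2.minAreaRect(cn)); W=np.array([ray('top',*q,z) for q in b])
    print(name,b.round(1).tolist(),W.round(4).tolist(),W.mean(0).round(4),[np.linalg.norm(W[j]-W[j-1]).round(4) for j in range(4)],[np.degrees(np.arctan2(*(W[j]-W[j-1])[[1,0]])).round(2) for j in range(4)])
H,Sx,V=hsv[...,0],hsv[...,1],hsv[...,2]
box=np.zeros(H.shape,bool); box[155:225,230:340]=1
rect(box&(Sx>110)&(H<14)|box&(C[...,2]>.02),.008,'caddy')
box=np.zeros(H.shape,bool); box[235:300,295:380]=1
rect(box&(V<75),.008,'slate')
p=T['p'].astype(int); box=np.zeros(H.shape,bool); box[250:290,400:435]=1
red=box&(p[...,0]-p[...,1]>70); P=C[red]; print('keeper red n',red.sum(),'max z',P[:,2].max(), 'top',P[P[:,2]>.085].mean(0))
print('foot'); rect(box&(V<85)&~red,.007,'foot')
for n,A,R in(('top',C,T),('scene',CS,S)):
    m=(np.abs(A[...,0]-P[:,0].mean())<.06)&(np.abs(A[...,1]-P[:,1].mean())<.06)
    q=A[m&(A[...,2]>.09)]; f=A[m&(A[...,2]>.004)&(A[...,2]<.012)]
    print(n,'post',len(q),q.mean(0),q.min(0),q.max(0),'foot',len(f),f.min(0),f.max(0))
big=lambda a,f: save(cv2.resize(a,None,fx=6,fy=6,interpolation=cv2.INTER_CUBIC),f)
a=T['p']; big(np.vstack([a[155:225,232:342],np.pad(a[245:295,390:440],((0,0),(0,60),(0,0)))])[:, :110],'crop1.png')
E
```

```text
table z 0.00013991869421036985 shelf z 0.06010388805156801 [0.83252939 0.39005996 0.0586274 ] [ 0.86130694 -0.39303953  0.05874666]
silver [0.5169 0.3488 0.03  ] (np.float64(0.5204), np.float64(0.3474), np.float64(0.0455), np.float64(445.0), np.float64(0.0411)) (np.float64(0.522), np.float64(0.3439), np.float64(0.0459), np.float64(186.0), np.float64(0.041)) floor [0.5178 0.3523 0.0176]
blue [0.5433 0.1986 0.03  ] (np.float64(0.5445), np.float64(0.1981), np.float64(0.0455), np.float64(434.0), np.float64(0.0411)) (np.float64(0.5462), np.float64(0.1952), np.float64(0.0459), np.float64(198.0), np.float64(0.0404)) floor [0.5447 0.2009 0.0159]
green [0.3955 0.3245 0.03  ] (np.float64(0.3979), np.float64(0.3229), np.float64(0.0456), np.float64(463.0), np.float64(0.0412)) (np.float64(0.3996), np.float64(0.3204), np.float64(0.0457), np.float64(157.0), np.float64(0.0401)) floor [0.3953 0.3277 0.0176]
red [0.3975 0.1675 0.03  ] (np.float64(0.4004), np.float64(0.1678), np.float64(0.0455), np.float64(455.0), np.float64(0.0411)) (np.float64(0.4018), np.float64(0.1651), np.float64(0.0456), np.float
[... 1637 characters left out ...]
3338, 0.007], [0.4638, -0.3659, 0.007], [0.4244, -0.3792, 0.007], [0.413, -0.3471, 0.007]] [ 0.4384 -0.3565  0.007 ] [np.float64(0.0415), np.float64(0.0341), np.float64(0.0416), np.float64(0.034)] [np.float64(18.74), np.float64(-70.3), np.float64(-161.42), np.float64(109.58)]
top post 49 [ 0.43907885 -0.35509545  0.09456887] [ 0.42890958 -0.36273674  0.09058236] [ 0.44967047 -0.34830831  0.09956513] foot 283 [ 0.37827053 -0.4120751   0.00401079] [ 0.49793714 -0.29271135  0.01191955]
scene post 33 [ 0.44034004 -0.35743445  0.09471031] [ 0.42872159 -0.3638039   0.09000513] [ 0.45080893 -0.34922541  0.09891031] foot 137 [ 0.38760391 -0.41120077  0.0041425 ] [ 0.49545969 -0.29286851  0.01174482]
```

View pics/crop1.png

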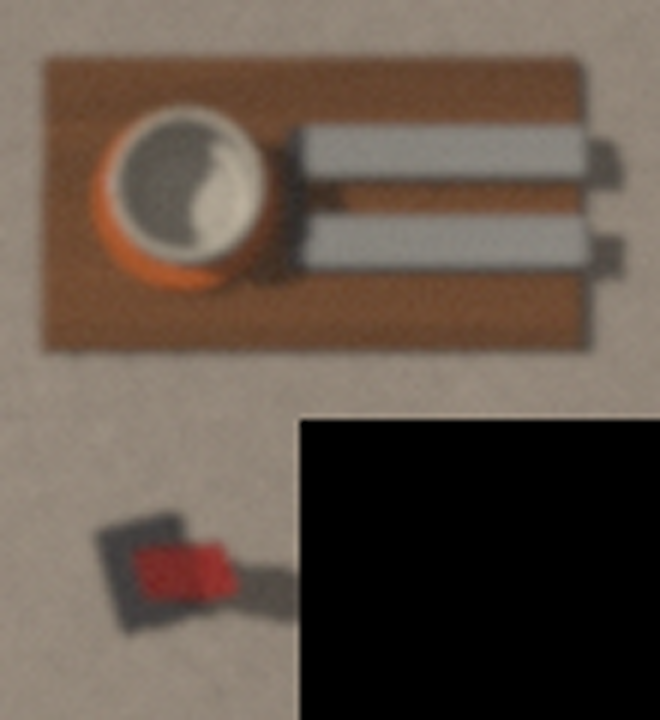

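The crop shows the board at yaw of about +1.9°, the ring partly hidden by the ramekin, the slot running -y, and the keeper foot turned about 19°. The two cameras differ by about 3 mm, so I'll average them. I'm moving to the ramekin now.

```bash
cat >> h.py <<'E'
from scipy.spatial.transform import Rotation as Ro
def yaw():  # jaw direction, deg, mod 180
    y=Ro.from_quat(ctrl.get_obs()['ee_rot']).as_matrix()
    return (np.degrees(np.arctan2(y[1,1],y[0,1]))+90)%180-90
def go(x,y,z,a=None):
    """units still to go to TCP x,y,z and jaw angle a; and the tilt to undo"""
    o=ctrl.get_obs(); d=(np.array([x,y,z])-o['tcp_pos'])/.04
    zt=Ro.from_quat(o['ee_rot']).as_matrix()[:,2]; tl=np.degrees(np.cross(zt,[0,0,-1]))/4
    da=None if a is None else (((a-yaw())+90)%180-90)/4
    print('t',round(o['time'],2),'tcp',o['tcp_pos'].round(4),'gap',round(o['finger_gap']*1e3,1),'F',o['ft_force'].round(1),'yaw',round(yaw(),2),'GO',d.round(2),'az',None if da is None else round(da,2),'tilt',tl.round(2),'q6',o['qpos'][5].round(2))
E
```

Emit:
{"name": "carry_out", "arguments": {"increments": [{"tx": 0.54, "ty": 0.77, "az": 0.92}, {"tx": 0.54, "ty": 0.77, "az": 0.92}, {"tx": 0.54, "ty": 0.77, "az": 0.92}, {"tx": 0.54, "ty": 0.77, "az": 0.92}, {"tx": 0.54, "ty": 0.77, "az": 0.92}, {"tx": 0.54, "ty": 0.77, "az": 0.92}, {"tx": 0.54, "ty": 0.77, "az": 0.92}, {"tx": 0.54, "ty": 0.77, "az": 0.92}, {"tx": 0.54, "ty": 0.77, "az": 0.92}, {"tx": 0.54, "ty": 0.77, "az": 0.92}, {"tx": 0.54, "ty": 0.77, "az": 0.92}, {"tx": 0.54, "ty": 0.77, "az": 0.92}, {"tx": 0.54, "ty": 0.77, "az": 0.92}, {"tx": 0.54, "ty": 0.77, "az": 0.92}, {"tx": 0.54, "ty": 0.77, "az": 0.92}, {"tx": 0.54, "ty": 0.77, "az": 0.92}, {"tx": 0.54, "ty": 0.77, "az": 0.92}, {"tx": 0.54, "ty": 0.77, "az": 0.92}, {"tx": 0.54, "ty": 0.77, "az": 0.92}, {"tx": 0.54, "ty": 0.77, "az": 0.92}], "jaw": 85}}

```text
validation failed for argument at $.in...
```

```bash
python3 -c "
from h import *
go(.632,.025,.1,1.9)"
```

```text
t 0.1 tcp [ 0.1999 -0.5916  0.2306] gap 85.2 F [-0.2 -0.3  0.1] yaw -71.33 GO [10.8  15.42 -3.27] az 18.31 tilt [-0.02 -0.01 -0.  ] q6 -0.02
```

The call was refused. I'll try rows that carry all six numbers.

Emit:
{"name": "carry_out", "arguments": {"increments": [{"tx": 0.54, "ty": 0.77, "tz": 0, "ax": 0, "ay": 0, "az": 0.92}, {"tx": 0.54, "ty": 0.77, "tz": 0, "ax": 0, "ay": 0, "az": 0.92}]}}

```text
time: 0.35
tcp_pos: [0.2425, -0.53, 0.2296]
ee_rot: [0.974, 0.225, -0.0, -0.001]
ft_force: [0.5, -0.3, 0.1]
finger_gap: 0.0854
```

```bash
python3 -c "
from h import *
go(.632,.025,.1,1.9)"
```

```text
t 0.35 tcp [ 0.2425 -0.53    0.2296] gap 85.4 F [ 0.5 -0.3  0.1] yaw -63.97 GO [ 9.74 13.88 -3.24] az 16.47 tilt [-0.03 -0.01 -0.  ] q6 -0.05
```

All six keys are needed, and tracking is almost exact.

Emit:
{"name": "carry_out", "arguments": {"increments": [{"tx": 0.54, "ty": 0.77, "tz": -0.1, "ax": 0, "ay": 0, "az": 0.92}, {"tx": 0.54, "ty": 0.77, "tz": -0.1, "ax": 0, "ay": 0, "az": 0.92}, {"tx": 0.54, "ty": 0.77, "tz": -0.1, "ax": 0, "ay": 0, "az": 0.92}, {"tx": 0.54, "ty": 0.77, "tz": -0.1, "ax": 0, "ay": 0, "az": 0.92}, {"tx": 0.54, "ty": 0.77, "tz": -0.1, "ax": 0, "ay": 0, "az": 0.92}, {"tx": 0.54, "ty": 0.77, "tz": -0.1, "ax": 0, "ay": 0, "az": 0.92}, {"tx": 0.54, "ty": 0.77, "tz": -0.1, "ax": 0, "ay": 0, "az": 0.92}, {"tx": 0.54, "ty": 0.77, "tz": -0.1, "ax": 0, "ay": 0, "az": 0.92}, {"tx": 0.54, "ty": 0.77, "tz": -0.1, "ax": 0, "ay": 0, "az": 0.92}, {"tx": 0.54, "ty": 0.77, "tz": -0.1, "ax": 0, "ay": 0, "az": 0.92}, {"tx": 0.54, "ty": 0.77, "tz": -0.1, "ax": 0, "ay": 0, "az": 0.92}, {"tx": 0.54, "ty": 0.77, "tz": -0.1, "ax": 0, "ay": 0, "az": 0.92}, {"tx": 0.54, "ty": 0.77, "tz": -0.1, "ax": 0, "ay": 0, "az": 0.92}, {"tx": 0.54, "ty": 0.77, "tz": -0.1, "ax": 0, "ay": 0, "az": 0.92}, {"tx": 0.54, "ty": 0.77, "tz": -0.1, "ax": 0, "ay": 0, "az": 0.92}, {"tx": 0.54, "ty": 0.77, "tz": -0.1, "ax": 0, "ay": 0, "az": 0.92}, {"tx": 0.54, "ty": 0.77, "tz": -0.1, "ax": 0, "ay": 0, "az": 0.92}, {"tx": 0.54, "ty": 0.77, "tz": -0.1, "ax": 0, "ay": 0, "az": 0.92}]}}

```text
time: 2.6
tcp_pos: [0.6388, 0.0456, 0.1507]
ee_rot: [0.679, 0.734, -0.004, -0.004]
ft_force: [1.5, -1.0, 0.3]
finger_gap: 0.0854
```

```bash
python3 -c "
from h import *
go(.632,.025,.022,1.9)"
```

```text
t 2.6 tcp [0.6388 0.0456 0.1507] gap 85.4 F [ 1.5 -1.   0.3] yaw 4.46 GO [-0.17 -0.51 -3.22] az -0.64 tilt [ 0.01 -0.15  0.  ] q6 -0.02
```

Emit:
{"name": "carry_out", "arguments": {"increments": [{"tx": -0.17, "ty": -0.51, "tz": 0, "ax": 0, "ay": -0.15, "az": -0.64}, {"tx": 0, "ty": 0, "tz": 0, "ax": 0, "ay": 0, "az": 0}, {"tx": 0, "ty": 0, "tz": -0.6, "ax": 0, "ay": 0, "az": 0}, {"tx": 0, "ty": 0, "tz": -0.6, "ax": 0, "ay": 0, "az": 0}, {"tx": 0, "ty": 0, "tz": -0.6, "ax": 0, "ay": 0, "az": 0}, {"tx": 0, "ty": 0, "tz": -0.6, "ax": 0, "ay": 0, "az": 0}, {"tx": 0, "ty": 0, "tz": -0.4, "ax": 0, "ay": 0, "az": 0}, {"tx": 0, "ty": 0, "tz": -0.4, "ax": 0, "ay": 0, "az": 0}, {"tx": 0, "ty": 0, "tz": 0, "ax": 0, "ay": 0, "az": 0}]}}

```text
time: 3.72
tcp_pos: [0.6307, 0.0226, 0.0188]
ee_rot: [0.697, 0.717, -0.0, -0.0]
ft_force: [0.5, -0.0, -0.7]
finger_gap: 0.0853
```

```bash
python3 -c "
from h import *
go(.632,.025,.022,1.9)"
```

```text
t 3.73 tcp [0.6307 0.0226 0.0188] gap 85.3 F [ 0.5 -0.  -0.7] yaw 1.61 GO [0.03 0.06 0.08] az 0.07 tilt [ 0.   -0.01  0.  ] q6 -0.01
```

Next I'll raise slightly and close on the ramekin.

Emit:
{"name": "carry_out", "arguments": {"increments": [{"tx": 0.03, "ty": 0.06, "tz": 0.1, "ax": 0, "ay": 0, "az": 0}, {"tx": 0, "ty": 0, "tz": 0, "ax": 0, "ay": 0, "az": 0}]}}

```text
time: 3.98
tcp_pos: [0.633, 0.0251, 0.0244]
ee_rot: [0.697, 0.717, 0.001, 0.001]
ft_force: [-0.2, -0.3, 0.9]
finger_gap: 0.0851
```

Emit:
{"name": "carry_out", "arguments": {"increments": [{"tx": 0, "ty": 0, "tz": 0, "ax": 0, "ay": 0, "az": 0}, {"tx": 0, "ty": 0, "tz": 0, "ax": 0, "ay": 0, "az": 0}, {"tx": 0, "ty": 0, "tz": 0, "ax": 0, "ay": 0, "az": 0}, {"tx": 0, "ty": 0, "tz": 0, "ax": 0, "ay": 0, "az": 0}, {"tx": 0, "ty": 0, "tz": 0, "ax": 0, "ay": 0, "az": 0}], "jaw": 45}}

```text
time: 4.6
tcp_pos: [0.6336, 0.0254, 0.0262]
ee_rot: [0.697, 0.717, 0.001, 0.001]
ft_force: [-0.4, -0.8, -0.6]
finger_gap: 0.0595
```

Emit:
{"name": "carry_out", "arguments": {"increments": [{"tx": 0, "ty": 0, "tz": 0.2, "ax": 0, "ay": 0, "az": 0}, {"tx": 0, "ty": 0, "tz": 0.5, "ax": 0, "ay": 0, "az": 0}, {"tx": 0, "ty": 0, "tz": 0.7, "ax": 0, "ay": 0, "az": 0}, {"tx": 0, "ty": 0, "tz": 0.7, "ax": 0, "ay": 0, "az": 0}, {"tx": 0, "ty": 0, "tz": 0, "ax": 0, "ay": 0, "az": 0}]}}

```text
time: 5.22
tcp_pos: [0.6341, 0.0253, 0.1167]
ee_rot: [0.697, 0.717, 0.002, 0.002]
ft_force: [-0.0, -0.1, -1.9]
finger_gap: 0.0598
```

```bash
python3 -c "
from h import *
go(.437,-.168,.09,1.9)
for n in ('top','scene'):
  p,d=shot(n); np.savez(n+'1',p=p,d=d)
  C=cloud(n,d)
  # ring now under hand?
  print(n)
save(np.load('scene1.npz')['p'][100:320,180:480],'s1.png')
"
```

```text
t 5.22 tcp [0.6341 0.0253 0.1167] gap 59.8 F [-0.  -0.1 -1.9] yaw 1.63 GO [-4.93 -4.83 -0.67] az 0.07 tilt [0.   0.08 0.  ] q6 -0.01
top
scene
```

View pics/s1.png

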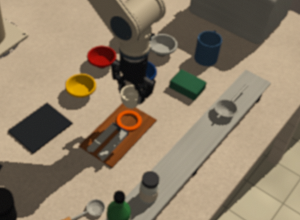

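The ramekin is held and the ring is free. I'll carry it to the slate and set it down at the same TCP height.

Emit:
{"name": "carry_out", "arguments": {"increments": [{"tx": -0.2, "ty": -0.2, "tz": 0, "ax": 0, "ay": 0, "az": 0}, {"tx": -0.5, "ty": -0.49, "tz": 0, "ax": 0, "ay": 0, "az": 0}, {"tx": -0.6, "ty": -0.6, "tz": 0, "ax": 0, "ay": 0, "az": 0}, {"tx": -0.6, "ty": -0.6, "tz": 0, "ax": 0, "ay": 0, "az": 0}, {"tx": -0.6, "ty": -0.6, "tz": 0, "ax": 0, "ay": 0, "az": 0}, {"tx": -0.6, "ty": -0.6, "tz": 0, "ax": 0, "ay": 0, "az": 0}, {"tx": -0.6, "ty": -0.6, "tz": 0, "ax": 0, "ay": 0, "az": 0}, {"tx": -0.6, "ty": -0.6, "tz": 0, "ax": 0, "ay": 0, "az": 0}, {"tx": -0.4, "ty": -0.35, "tz": 0, "ax": 0, "ay": 0, "az": 0}, {"tx": -0.2, "ty": -0.2, "tz": 0, "ax": 0, "ay": 0, "az": 0}, {"tx": 0, "ty": 0, "tz": 0, "ax": 0, "ay": 0, "az": 0}, {"tx": 0, "ty": 0, "tz": -0.4, "ax": 0, "ay": 0, "az": 0}, {"tx": 0, "ty": 0, "tz": -0.6, "ax": 0, "ay": 0, "az": 0}, {"tx": 0, "ty": 0, "tz": -0.6, "ax": 0, "ay": 0, "az": 0}, {"tx": 0, "ty": 0, "tz": -0.3, "ax": 0, "ay": 0, "az": 0}, {"tx": 0, "ty": 0, "tz": 0, "ax": 0, "ay": 0, "az": 0}]}}

```text
time: 7.32
tcp_pos: [0.4196, -0.173, 0.0258]
ee_rot: [0.696, 0.718, -0.005, -0.008]
ft_force: [-4.8, -3.2, 7.4]
finger_gap: 0.0596
```

```bash
python3 -c "
from h import *
go(.437,-.168,.026,1.9)"
```

```text
t 7.33 tcp [ 0.4196 -0.173   0.0258] gap 59.6 F [-4.8 -3.2  7.4] yaw 1.74 GO [0.43 0.12 0.01] az 0.04 tilt [-0.04 -0.26 -0.  ] q6 -0.44
```

Emit:
{"name": "carry_out", "arguments": {"increments": [{"tx": 0, "ty": 0, "tz": 0.02, "ax": 0, "ay": -0.26, "az": 0}, {"tx": 0, "ty": 0, "tz": 0, "ax": 0, "ay": 0, "az": 0}]}}

```text
time: 7.58
tcp_pos: [0.4204, -0.1726, 0.0266]
ee_rot: [0.696, 0.718, 0.002, -0.0]
ft_force: [0.3, -0.1, -1.2]
finger_gap: 0.0599
```

Emit:
{"name": "carry_out", "arguments": {"increments": [{"tx": 0, "ty": 0, "tz": 0, "ax": 0, "ay": 0, "az": 0}, {"tx": 0, "ty": 0, "tz": 0, "ax": 0, "ay": 0, "az": 0}, {"tx": 0, "ty": 0, "tz": 0, "ax": 0, "ay": 0, "az": 0}, {"tx": 0, "ty": 0, "tz": 0, "ax": 0, "ay": 0, "az": 0}, {"tx": 0, "ty": 0, "tz": 0.3, "ax": 0, "ay": 0, "az": 0}, {"tx": 0, "ty": 0, "tz": 0.8, "ax": 0, "ay": 0, "az": 0}, {"tx": 0, "ty": 0, "tz": 0.9, "ax": 0, "ay": 0, "az": 0}, {"tx": 0, "ty": 0, "tz": 0.9, "ax": 0, "ay": 0, "az": 0}, {"tx": -0.2, "ty": 0, "tz": 0, "ax": 0, "ay": 0, "az": 0}], "jaw": 85}}

```text
time: 8.7
tcp_pos: [0.4133, -0.1729, 0.1493]
ee_rot: [0.696, 0.718, 0.002, 0.001]
ft_force: [-0.7, -0.3, -0.8]
finger_gap: 0.0851
```

```bash
cat >> h.py <<'E'
def lids(C,Cs,names=SEED,guess=None):
    for k in names:
        g=(guess or G)[k]
        a,b=rimfit(C,g,.036,.05),rimfit(Cs,g,.036,.05)
        print(k,'top',np.round(np.r_[a[0],a[1:]],4),'scene',np.round(np.r_[b[0],b[1:]],4),'mean',((a[0]+b[0])/2).round(4))
G=dict(silver=(.521,.346),blue=(.545,.197),green=(.399,.322),red=(.401,.166),yellow=(.437,.022))
def look(tag):
    r=[]
    for n in('top','scene'):
        p,d=shot(n); np.savez(n+tag,p=p,d=d); r+=[p,cloud(n,d)]
    return r
E
python3 - <<'E'
from h import *
go(.391,.022,.032,0)
pt,C,ps,Cs=look('2'); lids(C,Cs)
for n,A in(('top',C),('scene',Cs)):
    print(n,'ramekin',rimfit(A,(.42,-.173),.044,.056,.042))
# ring: orange mask -> centre at z .016
for n,p in(('top',pt),('scene',ps)):
    h=cv2.cvtColor(p,cv2.COLOR_RGB2HSV); m=(h[...,0]<14)&(h[...,1]>190)&(h[...,2]>150)
    q=proj(n,(.632,.025,.016)); yy,xx=np.indices(m.shape); m&=np.hypot(xx-q[0],yy-q[1])<30
    W=np.array([ray(n,x,y,.016) for x,y in zip(xx[m],yy[m])]); hull=W[cv2.convexHull(W[:,:2].astype(np.float32),returnPoints=False).ravel()]
    print(n,'ring',m.sum(),circ(hull))
# rails
for n,A in(('top',C),('scene',Cs)):
    m=(A[...,2]>.019)&(A[...,2]<.029)&(A[...,0]>.585)&(A[...,0]<.69)&(A[...,1]<-.02)&(A[...,1]>-.16)
    Q=A[m][:,:2].astype(np.float32); r=cv2.minAreaRect(Q); print(n,'rails',len(Q),r,np.percentile(Q[:,1],[1,99]))
save(pt,'t2.png')
E
```

```text
t 8.7 tcp [ 0.4133 -0.1729  0.1493] gap 85.1 F [-0.7 -0.3 -0.8] yaw 1.8 GO [-0.56  4.87 -2.93] az -0.45 tilt [-0.02  0.06  0.  ] q6 -0.46
silver top [5.204e-01 3.474e-01 4.560e-02 4.420e+02 4.110e-02] scene [5.214e-01 3.452e-01 4.600e-02 1.720e+02 4.050e-02] mean [0.5209 0.3463]
blue top [5.445e-01 1.981e-01 4.550e-02 4.410e+02 4.140e-02] scene [5.459e-01 1.952e-01 4.570e-02 1.990e+02 4.050e-02] mean [0.5452 0.1966]
green top [3.979e-01 3.230e-01 4.560e-02 4.590e+02 4.120e-02] scene [3.995e-01 3.202e-01 4.550e-02 1.700e+02 4.030e-02] mean [0.3987 0.3216]
red top [4.004e-01 1.678e-01 4.550e-02 4.450e+02 4.110e-02] scene [4.012e-01 1.655e-01 4.540e-02 1.750e+02 4.030e-02] mean [0.4008 0.1666]
yellow top [4.361e-01 2.340e-02 4.560e-02 4.300e+02 4.130e-02] scene [4.378e-01 2.030e-02 4.550e-02 2.050e+02 4.060e-02] mean [0.4369 0.0219]
top ramekin (array([ 0.42199609, -0.17028469]), np.float64(0.027365538519403244), 47, np.float64(0.050036664258421175))
scene ramekin (array([ 0.42252676, -0.17400537]), np.float64(0.028626881568128995), 101, np.float64(0.0482418702162526))
top ring 6 (array([0.62881487, 0.0270451 ]), np.float64(0.031762091289861766))
scene ring 233 (array([0.63108966, 0.02708122]), np.float64(0.03818277579079083))
top rails 747 ((0.633639931678772, -0.07824903726577759), (0.05809662863612175, 0.11718888580799103), 1.867473840713501) [-0.1359406  -0.02049969]
scene rails 469 ((0.6350222826004028, -0.08047705888748169), (0.059199683368206024, 0.12145806849002838), 2.7685048580169678) [-0.13990616 -0.02105242]
```

View pics/t2.png

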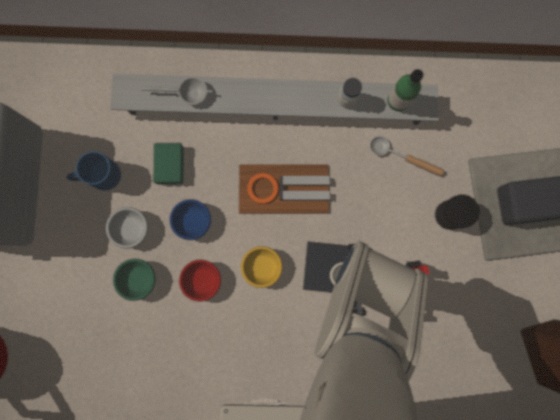

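The ramekin stands on the slate and the ring is clear, at about (262,188). I'll refine the ring in the top view while moving to the yellow lid. I'll pinch its near rim with the TCP at centre x − 46 mm.

Emit:
{"name": "carry_out", "arguments": {"increments": [{"tx": -0.06, "ty": 0.5, "tz": 0, "ax": 0, "ay": 0, "az": -0.05}, {"tx": -0.06, "ty": 0.5, "tz": 0, "ax": 0, "ay": 0, "az": -0.05}, {"tx": -0.06, "ty": 0.5, "tz": 0, "ax": 0, "ay": 0, "az": -0.05}, {"tx": -0.06, "ty": 0.5, "tz": 0, "ax": 0, "ay": 0, "az": -0.05}, {"tx": -0.06, "ty": 0.5, "tz": 0, "ax": 0, "ay": 0, "az": -0.05}, {"tx": -0.06, "ty": 0.5, "tz": 0, "ax": 0, "ay": 0, "az": -0.05}, {"tx": -0.06, "ty": 0.5, "tz": 0, "ax": 0, "ay": 0, "az": -0.05}, {"tx": -0.06, "ty": 0.5, "tz": 0, "ax": 0, "ay": 0, "az": -0.05}, {"tx": -0.06, "ty": 0.4, "tz": 0, "ax": 0, "ay": 0, "az": -0.05}, {"tx": 0, "ty": 0.25, "tz": 0, "ax": 0, "ay": 0, "az": 0}, {"tx": 0, "ty": 0, "tz": 0, "ax": 0, "ay": 0, "az": 0}], "jaw": 34}}

```text
time: 10.18
tcp_pos: [0.3777, 0.0208, 0.1359]
ee_rot: [0.709, 0.706, -0.006, -0.012]
ft_force: [1.2, -0.4, -0.4]
finger_gap: 0.034
```

```bash
python3 - <<'E'
from h import *
go(.391,.022,.032,0)
for n in('top','scene'):
    p=np.load(n+'2.npz')['p'].astype(int)
    q=proj(n,(.631,.026,.016)); yy,xx=np.indices(p.shape[:2])
    m=(p[...,0]-p[...,2]>np.where(n=='top',95,95))&(np.hypot(xx-q[0],yy-q[1])<25)
    W=np.array([ray(n,x,y,.016) for x,y in zip(xx[m],yy[m])]); hull=W[cv2.convexHull(W[:,:2].astype(np.float32),returnPoints=False).ravel()]
    print(n,'ring',m.sum(),circ(hull),W.mean(0))
print(np.load('top2.npz')['p'][188,240:300].tolist()[::3])
E
```

```text
t 10.18 tcp [0.3777 0.0208 0.1359] gap 34.0 F [ 1.2 -0.4 -0.4] yaw -0.23 GO [ 0.33  0.03 -2.6 ] az 0.06 tilt [-0.12 -0.37 -0.  ] q6 0.01
top ring 325 (array([0.63073032, 0.02666907]), np.float64(0.03662273927108701)) [0.63062602 0.02684784 0.016     ]
scene ring 713 (array([0.63417021, 0.01666163]), np.float64(0.07060023730921457)) [0.63220412 0.02513015 0.016     ]
[[111, 77, 54], [112, 75, 52], [121, 75, 48], [168, 86, 46], [103, 58, 33], [96, 68, 46], [109, 73, 50], [109, 75, 50], [110, 74, 50], [108, 73, 48], [111, 75, 51], [145, 82, 49], [162, 83, 44], [76, 56, 50], [68, 60, 57], [64, 47, 36], [94, 64, 45], [109, 73, 47], [111, 75, 52], [112, 75, 51]]
```

Emit:
{"name": "carry_out", "arguments": {"increments": [{"tx": 0.33, "ty": 0.03, "tz": 0, "ax": -0.12, "ay": -0.37, "az": 0}, {"tx": 0, "ty": 0, "tz": 0, "ax": 0, "ay": 0, "az": 0}, {"tx": 0, "ty": 0, "tz": -0.4, "ax": 0, "ay": 0, "az": 0}, {"tx": 0, "ty": 0, "tz": -0.6, "ax": 0, "ay": 0, "az": 0}, {"tx": 0, "ty": 0, "tz": -0.5, "ax": 0, "ay": 0, "az": 0}, {"tx": 0, "ty": 0, "tz": -0.3, "ax": 0, "ay": 0, "az": 0}, {"tx": 0, "ty": 0, "tz": 0, "ax": 0, "ay": 0, "az": 0}]}}

```text
time: 11.05
tcp_pos: [0.394, 0.02, 0.0623]
ee_rot: [0.71, 0.705, 0.001, 0.002]
ft_force: [0.5, 0.1, -0.0]
finger_gap: 0.0336
```

```bash
python3 -c "
from h import *
go(.391,.022,.032,0)"
```

```text
t 11.05 tcp [0.394  0.02   0.0623] gap 33.6 F [ 0.5  0.1 -0. ] yaw -0.4 GO [-0.08  0.05 -0.76] az 0.1 tilt [0.01 0.07 0.  ] q6 0.03
```

Emit:
{"name": "carry_out", "arguments": {"increments": [{"tx": -0.08, "ty": 0.05, "tz": -0.3, "ax": 0, "ay": 0, "az": 0.1}, {"tx": 0, "ty": 0, "tz": -0.3, "ax": 0, "ay": 0, "az": 0}, {"tx": 0, "ty": 0, "tz": -0.13, "ax": 0, "ay": 0, "az": 0}, {"tx": 0, "ty": 0, "tz": 0, "ax": 0, "ay": 0, "az": 0}]}}

```text
time: 11.55
tcp_pos: [0.3915, 0.0221, 0.0321]
ee_rot: [0.707, 0.707, 0.002, 0.003]
ft_force: [-0.6, 0.5, 0.2]
finger_gap: 0.0343
```

Emit:
{"name": "carry_out", "arguments": {"increments": [{"tx": 0, "ty": 0, "tz": 0, "ax": 0, "ay": 0, "az": 0}, {"tx": 0, "ty": 0, "tz": 0, "ax": 0, "ay": 0, "az": 0}, {"tx": 0, "ty": 0, "tz": 0, "ax": 0, "ay": 0, "az": 0}, {"tx": 0, "ty": 0, "tz": 0, "ax": 0, "ay": 0, "az": 0}], "jaw": 0}}

```text
time: 12.05
tcp_pos: [0.3915, 0.0221, 0.0326]
ee_rot: [0.707, 0.707, 0.002, 0.003]
ft_force: [0.2, 0.7, -2.0]
finger_gap: 0.0061
```

Emit:
{"name": "carry_out", "arguments": {"increments": [{"tx": 0, "ty": 0, "tz": 0.2, "ax": 0, "ay": 0, "az": 0}, {"tx": 0, "ty": 0, "tz": 0.5, "ax": 0, "ay": 0, "az": 0}, {"tx": 0, "ty": 0, "tz": 0.6, "ax": 0, "ay": 0, "az": 0}, {"tx": 0, "ty": 0, "tz": 0.5, "ax": 0, "ay": 0, "az": 0}, {"tx": 0, "ty": 0, "tz": 0, "ax": 0, "ay": 0, "az": 0}]}}

```text
time: 12.68
tcp_pos: [0.3916, 0.0222, 0.1081]
ee_rot: [0.707, 0.707, 0.003, 0.003]
ft_force: [-0.2, 0.1, -1.8]
finger_gap: 0.0064
```

```bash
python3 - <<'E'
from h import *
go(.585,.026,.04,0)
pt,C,ps,Cs=look('3')
o=ctrl.get_obs()['tcp_pos']
z=o[2]+.010
for n,A in (('top',C),('scene',Cs)):
    m=(np.hypot(A[...,0]-o[0]-.046,A[...,1]-o[1])<.07)&(A[...,2]>z-.02)&(A[...,2]<z+.012)&(A[...,0]>o[0]+.02)
    Q=A[m]; P=np.c_[Q[:,:2],np.ones(len(Q))]
    print(n,len(Q),circ(Q)if len(Q)>20 else 0)
    top=Q[(np.abs(np.hypot(Q[:,0]-o[0]-.046,Q[:,1]-o[1])-.046)<.004)]
    if len(top)>20: print(np.linalg.lstsq(np.c_[top[:,:2]-o[:2],np.ones(len(top))],top[:,2],rcond=None)[0])
save(cv2.resize(ps[80:280,180:400],None,fx=2.5,fy=2.5),'s3.png')
E
```

```text
t 12.68 tcp [0.3916 0.0222 0.1081] gap 6.4 F [-0.2  0.1 -1.8] yaw 0.03 GO [ 4.84  0.1  -1.7 ] az -0.01 tilt [0.01 0.12 0.  ] q6 0.03
top 452 (array([0.43951917, 0.02390114]), np.float64(0.04128103092791289))
[ 0.01892679 -0.01206919  0.11504983]
scene 257 (array([0.44092004, 0.01986834]), np.float64(0.04372791709618372))
[0.04394273 0.00112048 0.11124239]
```

View pics/s3.png

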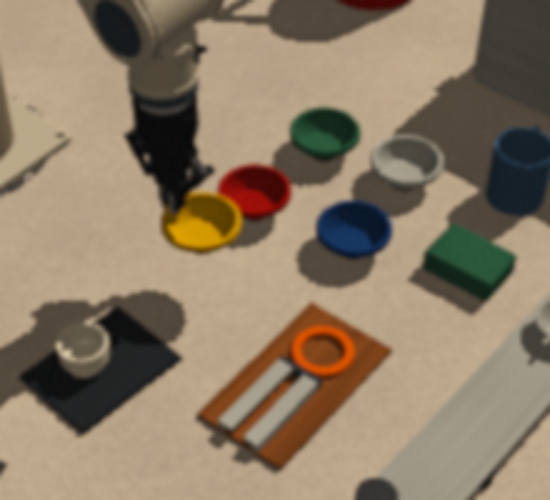

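The yellow lid is held level. I'll carry it to the ring.

Emit:
{"name": "carry_out", "arguments": {"increments": [{"tx": 0.2, "ty": 0, "tz": 0, "ax": 0, "ay": 0.06, "az": 0}, {"tx": 0.5, "ty": 0.02, "tz": 0, "ax": 0, "ay": 0, "az": 0}, {"tx": 0.7, "ty": 0.02, "tz": 0, "ax": 0, "ay": 0, "az": 0}, {"tx": 0.7, "ty": 0.02, "tz": 0, "ax": 0, "ay": 0, "az": 0}, {"tx": 0.7, "ty": 0.02, "tz": 0, "ax": 0, "ay": 0, "az": 0}, {"tx": 0.7, "ty": 0.02, "tz": 0, "ax": 0, "ay": 0, "az": 0}, {"tx": 0.6, "ty": 0, "tz": 0, "ax": 0, "ay": 0, "az": 0}, {"tx": 0.4, "ty": 0, "tz": 0, "ax": 0, "ay": 0, "az": 0}, {"tx": 0.2, "ty": 0, "tz": 0, "ax": 0, "ay": 0, "az": 0}, {"tx": 0, "ty": 0, "tz": 0, "ax": 0, "ay": 0, "az": 0}, {"tx": 0, "ty": 0, "tz": 0, "ax": 0, "ay": 0, "az": 0}]}}

```text
time: 14.15
tcp_pos: [0.5824, 0.026, 0.0957]
ee_rot: [0.707, 0.707, -0.007, -0.006]
ft_force: [-0.3, -0.8, -1.1]
finger_gap: 0.0057
```

```bash
python3 -c "
from h import *
go(.585,.026,.0406,0)"
```

```text
t 14.15 tcp [0.5824 0.026  0.0957] gap 5.7 F [-0.3 -0.8 -1.1] yaw 0.03 GO [ 0.07 -0.   -1.38] az -0.01 tilt [ 0.02 -0.25  0.  ] q6 0.03
```

Emit:
{"name": "carry_out", "arguments": {"increments": [{"tx": 0.07, "ty": 0, "tz": 0, "ax": 0.02, "ay": -0.25, "az": 0}, {"tx": 0, "ty": 0, "tz": -0.3, "ax": 0, "ay": 0, "az": 0}, {"tx": 0, "ty": 0, "tz": -0.4, "ax": 0, "ay": 0, "az": 0}, {"tx": 0, "ty": 0, "tz": -0.2, "ax": 0, "ay": 0, "az": 0}, {"tx": 0, "ty": 0, "tz": 0, "ax": 0, "ay": 0, "az": 0}]}}

```text
time: 14.78
tcp_pos: [0.5833, 0.026, 0.0565]
ee_rot: [0.707, 0.707, -0.0, -0.0]
ft_force: [-0.4, -0.8, -1.1]
finger_gap: 0.0063
```

```bash
python3 -c "
from h import *
go(.585,.026,.0406,0)"
```

```text
t 14.78 tcp [0.5833 0.026  0.0565] gap 6.3 F [-0.4 -0.8 -1.1] yaw 0.03 GO [ 0.04 -0.   -0.4 ] az -0.01 tilt [-0.   -0.01 -0.  ] q6 0.02
```

Emit:
{"name": "carry_out", "arguments": {"increments": [{"tx": 0.04, "ty": 0, "tz": -0.15, "ax": 0, "ay": 0, "az": 0}, {"tx": 0, "ty": 0, "tz": -0.1, "ax": 0, "ay": 0, "az": 0}, {"tx": 0, "ty": 0, "tz": -0.1, "ax": 0, "ay": 0, "az": 0}, {"tx": 0, "ty": 0, "tz": -0.03, "ax": 0, "ay": 0, "az": 0}]}}

```text
time: 15.28
tcp_pos: [0.5856, 0.026, 0.0407]
ee_rot: [0.707, 0.707, 0.0, -0.0]
ft_force: [-1.3, 0.2, 0.8]
finger_gap: 0.0062
```

```bash
python3 -c "
from h import *
go(.585,.026,.0406,0)"
```

```text
t 15.28 tcp [0.5856 0.026  0.0407] gap 6.2 F [-1.3  0.2  0.8] yaw 0.03 GO [-0.02 -0.   -0.  ] az -0.01 tilt [-0.  0.  0.] q6 0.02
```

Contact at the right height. I'll release, lift, look, then go on to the blue lid.

Emit:
{"name": "carry_out", "arguments": {"increments": [{"tx": 0, "ty": 0, "tz": 0, "ax": 0, "ay": 0, "az": 0}, {"tx": 0, "ty": 0, "tz": 0, "ax": 0, "ay": 0, "az": 0}, {"tx": 0, "ty": 0, "tz": 0, "ax": 0, "ay": 0, "az": 0}, {"tx": 0, "ty": 0, "tz": 0.4, "ax": 0, "ay": 0, "az": 0}, {"tx": 0, "ty": 0, "tz": 0.8, "ax": 0, "ay": 0, "az": 0}, {"tx": -0.3, "ty": 0.5, "tz": 0.4, "ax": 0, "ay": 0, "az": 0.2}, {"tx": -0.4, "ty": 0.8, "tz": 0, "ax": 0, "ay": 0, "az": 0.5}, {"tx": -0.4, "ty": 0.8, "tz": 0, "ax": 0, "ay": 0, "az": 0.5}, {"tx": -0.4, "ty": 0.8, "tz": 0, "ax": 0, "ay": 0, "az": 0.5}, {"tx": -0.3, "ty": 0.7, "tz": 0, "ax": 0, "ay": 0, "az": 0.5}, {"tx": -0.1, "ty": 0.3, "tz": 0, "ax": 0, "ay": 0, "az": 0.3}, {"tx": 0, "ty": 0, "tz": 0, "ax": 0, "ay": 0, "az": 0}], "jaw": 34}}

```text
time: 16.77
tcp_pos: [0.5119, 0.1863, 0.1174]
ee_rot: [0.641, 0.767, 0.006, 0.004]
ft_force: [-0.5, 0.1, 0.1]
finger_gap: 0.0341
```

```bash
cat >> h.py <<'E'
def nest(C,Cs,k):
    """topmost of k lids in the ring: rim circle and rim plane"""
    z=.050+.015*(k-1)
    for n,A in(('top',C),('scene',Cs)):
        c,r,N,zm=rimfit(A,(.631,.026),z-.006,z+.006,.058)
        m=(np.abs(np.hypot(A[...,0]-c[0],A[...,1]-c[1])-.046)<.003)&(abs(A[...,2]-z)<.012)
        Q=A[m]; pl=np.linalg.lstsq(np.c_[Q[:,:2]-c,np.ones(len(Q))],Q[:,2],rcond=None)[0] if len(Q)>10 else 0
        print('nest',n,c.round(4),'r',np.round(r,4),N,'z',np.round(zm,4),'plane',np.round(pl,3))
E
python3 - <<'E'
from h import *
go(.499,.1966,.032,9)
pt,C,ps,Cs=look('4'); nest(C,Cs,1); lids(C,Cs,['silver','blue','green','red'])
E
```

```text
t 16.77 tcp [0.5119 0.1863 0.1174] gap 34.1 F [-0.5  0.1  0.1] yaw 10.26 GO [-0.32  0.26 -2.14] az -0.31 tilt [-0.05  0.19  0.  ] q6 0.15
nest top [0.6309 0.0281] r 0.0455 419 z 0.0491 plane [-0.001 -0.002  0.05 ]
nest scene [0.6327 0.0254] r 0.0456 245 z 0.0485 plane [ 0.007 -0.003  0.047]
silver top [5.204e-01 3.548e-01 3.940e-02 1.260e+02 4.110e-02] scene [5.216e-01 3.451e-01 4.580e-02 1.690e+02 4.010e-02] mean [0.521 0.35 ]
blue top [5.456e-01 1.939e-01 4.210e-02 1.260e+02 4.130e-02] scene [5.461e-01 1.954e-01 4.580e-02 2.000e+02 4.070e-02] mean [0.5459 0.1947]
green top [3.868e-01 3.542e-01 1.720e-02 2.700e+01 4.180e-02] scene [ 0.3986  0.321   0.0471 29.      0.0394] mean [0.3927 0.3376]
red top [4.004e-01 1.653e-01 4.370e-02 1.610e+02 4.170e-02] scene [4.015e-01 1.656e-01 4.570e-02 1.760e+02 4.060e-02] mean [0.401  0.1655]
```

The yellow lid is level in the ring (planes flat, centre about (.632,.0265)). I'll grasp blue with jaw yaw 0.

Emit:
{"name": "carry_out", "arguments": {"increments": [{"tx": -0.16, "ty": 0.13, "tz": -0.2, "ax": 0, "ay": 0.1, "az": -0.85}, {"tx": -0.16, "ty": 0.13, "tz": -0.3, "ax": -0.05, "ay": 0.09, "az": -0.85}, {"tx": 0, "ty": 0, "tz": -0.3, "ax": 0, "ay": 0, "az": -0.85}, {"tx": 0, "ty": 0, "tz": -0.3, "ax": 0, "ay": 0, "az": 0}, {"tx": 0, "ty": 0, "tz": -0.2, "ax": 0, "ay": 0, "az": 0}, {"tx": 0, "ty": 0, "tz": 0, "ax": 0, "ay": 0, "az": 0}]}}

```text
time: 17.62
tcp_pos: [0.502, 0.191, 0.0635]
ee_rot: [0.711, 0.703, -0.0, 0.001]
ft_force: [0.1, -0.4, -0.5]
finger_gap: 0.034
```

```bash
python3 -c "
from h import *
go(.499,.1966,.032,0)"
```

```text
t 17.62 tcp [0.502  0.191  0.0635] gap 34.0 F [ 0.1 -0.4 -0.5] yaw -0.71 GO [-0.08  0.14 -0.79] az 0.18 tilt [0.02 0.01 0.  ] q6 0.36
```

Emit:
{"name": "carry_out", "arguments": {"increments": [{"tx": -0.08, "ty": 0.14, "tz": -0.2, "ax": 0, "ay": 0, "az": 0.18}, {"tx": 0, "ty": 0, "tz": -0.3, "ax": 0, "ay": 0, "az": 0}, {"tx": 0, "ty": 0, "tz": -0.22, "ax": 0, "ay": 0, "az": 0}, {"tx": 0, "ty": 0, "tz": 0, "ax": 0, "ay": 0, "az": 0}]}}

```text
time: 18.12
tcp_pos: [0.4989, 0.1972, 0.0331]
ee_rot: [0.706, 0.708, 0.0, 0.001]
ft_force: [-0.4, 0.0, -0.0]
finger_gap: 0.0342
```

```bash
python3 -c "
from h import *
go(.499,.1966,.032,0)"
```

```text
t 18.12 tcp [0.4989 0.1972 0.0331] gap 34.2 F [-0.4  0.  -0. ] yaw 0.12 GO [ 0.   -0.02 -0.03] az -0.03 tilt [0.02 0.02 0.  ] q6 0.36
```

Emit:
{"name": "carry_out", "arguments": {"increments": [{"tx": 0, "ty": 0, "tz": -0.02, "ax": 0, "ay": 0, "az": 0}, {"tx": 0, "ty": 0, "tz": 0, "ax": 0, "ay": 0, "az": 0}, {"tx": 0, "ty": 0, "tz": 0, "ax": 0, "ay": 0, "az": 0}, {"tx": 0, "ty": 0, "tz": 0, "ax": 0, "ay": 0, "az": 0}], "jaw": 0}}

```text
time: 18.62
tcp_pos: [0.4987, 0.1971, 0.0327]
ee_rot: [0.706, 0.708, -0.0, 0.001]
ft_force: [0.3, -0.5, -1.5]
finger_gap: 0.0062
```

Emit:
{"name": "carry_out", "arguments": {"increments": [{"tx": 0, "ty": 0, "tz": 0.2, "ax": 0, "ay": 0, "az": 0}, {"tx": 0, "ty": 0, "tz": 0.5, "ax": 0, "ay": 0, "az": 0}, {"tx": 0, "ty": 0, "tz": 0.7, "ax": 0, "ay": 0, "az": 0}, {"tx": 0, "ty": 0, "tz": 0.5, "ax": 0, "ay": 0, "az": 0}, {"tx": 0.1, "ty": -0.2, "tz": 0.2, "ax": 0, "ay": 0, "az": 0}, {"tx": 0.25, "ty": -0.5, "tz": 0, "ax": 0, "ay": 0, "az": 0}, {"tx": 0.35, "ty": -0.7, "tz": 0, "ax": 0, "ay": 0, "az": 0}, {"tx": 0.35, "ty": -0.7, "tz": 0, "ax": 0, "ay": 0, "az": 0}, {"tx": 0.35, "ty": -0.7, "tz": 0, "ax": 0, "ay": 0, "az": 0}, {"tx": 0.3, "ty": -0.6, "tz": 0, "ax": 0, "ay": 0, "az": 0}, {"tx": 0.2, "ty": -0.4, "tz": 0, "ax": 0, "ay": 0, "az": 0}, {"tx": 0.1, "ty": -0.2, "tz": 0, "ax": 0, "ay": 0, "az": 0}, {"tx": 0, "ty": 0, "tz": 0, "ax": 0, "ay": 0, "az": 0}, {"tx": 0, "ty": 0, "tz": 0, "ax": 0, "ay": 0, "az": 0}]}}

```text
time: 20.38
tcp_pos: [0.5805, 0.0296, 0.1199]
ee_rot: [0.706, 0.708, -0.0, 0.0]
ft_force: [0.8, 0.3, -0.7]
finger_gap: 0.0063
```

```bash
python3 -c "
from h import *
go(.5857,.0265,.0556,0)"
```

```text
t 20.38 tcp [0.5805 0.0296 0.1199] gap 6.3 F [ 0.8  0.3 -0.7] yaw 0.16 GO [ 0.13 -0.08 -1.61] az -0.04 tilt [0.01 0.01 0.  ] q6 0.03
```

Emit:
{"name": "carry_out", "arguments": {"increments": [{"tx": 0.13, "ty": -0.08, "tz": -0.2, "ax": 0, "ay": 0, "az": 0}, {"tx": 0, "ty": 0, "tz": -0.4, "ax": 0, "ay": 0, "az": 0}, {"tx": 0, "ty": 0, "tz": -0.3, "ax": 0, "ay": 0, "az": 0}, {"tx": 0, "ty": 0, "tz": 0, "ax": 0, "ay": 0, "az": 0}]}}

```text
time: 20.88
tcp_pos: [0.5848, 0.0278, 0.0805]
ee_rot: [0.705, 0.709, -0.001, -0.0]
ft_force: [-0.3, 0.5, -0.8]
finger_gap: 0.0062
```

```bash
python3 -c "
from h import *
go(.5857,.0265,.0557,0)"
```

```text
t 20.88 tcp [0.5848 0.0278 0.0805] gap 6.2 F [-0.3  0.5 -0.8] yaw 0.3 GO [ 0.02 -0.03 -0.62] az -0.07 tilt [ 0.01 -0.02  0.  ] q6 0.02
```

Emit:
{"name": "carry_out", "arguments": {"increments": [{"tx": 0.02, "ty": -0.03, "tz": -0.2, "ax": 0, "ay": 0, "az": 0}, {"tx": 0, "ty": 0, "tz": -0.2, "ax": 0, "ay": 0, "az": 0}, {"tx": 0, "ty": 0, "tz": -0.1, "ax": 0, "ay": 0, "az": 0}, {"tx": 0, "ty": 0, "tz": -0.08, "ax": 0, "ay": 0, "az": 0}, {"tx": 0, "ty": 0, "tz": -0.03, "ax": 0, "ay": 0, "az": 0}]}}

```text
time: 21.5
tcp_pos: [0.5854, 0.0265, 0.055]
ee_rot: [0.705, 0.709, -0.001, -0.0]
ft_force: [-6.6, 0.0, 11.7]
finger_gap: 0.0063
```

```bash
python3 -c "
from h import *
go(.5857,.0265,.0557,0)"
```

```text
t 21.5 tcp [0.5854 0.0265 0.055 ] gap 6.3 F [-6.6  0.  11.7] yaw 0.29 GO [ 0.01 -0.    0.02] az -0.07 tilt [ 0.01 -0.03  0.  ] q6 0.02
```

Emit:
{"name": "carry_out", "arguments": {"increments": [{"tx": 0, "ty": 0, "tz": 0.02, "ax": 0, "ay": 0, "az": 0}, {"tx": 0, "ty": 0, "tz": 0, "ax": 0, "ay": 0, "az": 0}, {"tx": 0, "ty": 0, "tz": 0, "ax": 0, "ay": 0, "az": 0}, {"tx": 0, "ty": 0, "tz": 0.4, "ax": 0, "ay": 0, "az": 0}, {"tx": 0, "ty": 0, "tz": 0.8, "ax": 0, "ay": 0, "az": 0}, {"tx": -0.3, "ty": 0.2, "tz": 0.5, "ax": 0, "ay": 0, "az": 0}, {"tx": -0.7, "ty": 0.4, "tz": 0, "ax": 0, "ay": 0, "az": 0}, {"tx": -0.8, "ty": 0.5, "tz": 0, "ax": 0, "ay": 0, "az": 0}, {"tx": -0.8, "ty": 0.5, "tz": 0, "ax": 0, "ay": 0, "az": 0}, {"tx": -0.8, "ty": 0.5, "tz": 0, "ax": 0, "ay": 0, "az": 0}, {"tx": -0.8, "ty": 0.5, "tz": 0, "ax": 0, "ay": 0, "az": 0}, {"tx": -0.7, "ty": 0.4, "tz": 0, "ax": 0, "ay": 0, "az": 0}, {"tx": -0.4, "ty": 0.2, "tz": 0, "ax": 0, "ay": 0, "az": 0}, {"tx": -0.1, "ty": 0.1, "tz": 0, "ax": 0, "ay": 0, "az": 0}, {"tx": 0, "ty": 0, "tz": 0, "ax": 0, "ay": 0, "az": 0}], "jaw": 34}}

```text
time: 23.38
tcp_pos: [0.3703, 0.1625, 0.138]
ee_rot: [0.706, 0.709, 0.007, 0.005]
ft_force: [0.7, -0.1, 0.6]
finger_gap: 0.0341
```

```bash
python3 - <<'E'
from h import *
go(.355,.1666,.032,0)
pt,C,ps,Cs=look('5'); nest(C,Cs,2); lids(C,Cs,['silver','green','red'])
E
```

```text
t 23.38 tcp [0.3703 0.1625 0.138 ] gap 34.1 F [ 0.7 -0.1  0.6] yaw 0.23 GO [-0.38  0.1  -2.65] az -0.06 tilt [-0.04  0.25  0.  ] q6 0.39
nest top [0.631  0.0286] r 0.0455 435 z 0.0645 plane [0.012 0.003 0.065]
nest scene [0.6328 0.0261] r 0.0457 248 z 0.0634 plane [0.007 0.001 0.062]
silver top [5.204e-01 3.474e-01 4.560e-02 4.450e+02 4.120e-02] scene [5.219e-01 3.448e-01 4.550e-02 1.850e+02 4.020e-02] mean [0.5211 0.3461]
green top [3.982e-01 3.229e-01 4.540e-02 3.070e+02 4.150e-02] scene [3.998e-01 3.200e-01 4.550e-02 1.620e+02 4.060e-02] mean [0.399  0.3215]
red top [4.005e-01 1.679e-01 4.570e-02 2.280e+02 4.160e-02] scene [4.016e-01 1.656e-01 4.550e-02 1.880e+02 4.030e-02] mean [0.4011 0.1667]
```

Blue is nested level at a rim height of 65 mm. Red is next.

Emit:
{"name": "carry_out", "arguments": {"increments": [{"tx": -0.2, "ty": 0.05, "tz": -0.3, "ax": -0.04, "ay": 0.25, "az": 0}, {"tx": -0.18, "ty": 0.05, "tz": -0.5, "ax": 0, "ay": 0, "az": 0}, {"tx": 0, "ty": 0, "tz": -0.5, "ax": 0, "ay": 0, "az": 0}, {"tx": 0, "ty": 0, "tz": -0.4, "ax": 0, "ay": 0, "az": 0}, {"tx": 0, "ty": 0, "tz": -0.2, "ax": 0, "ay": 0, "az": 0}, {"tx": 0, "ty": 0, "tz": 0, "ax": 0, "ay": 0, "az": 0}]}}

```text
time: 24.22
tcp_pos: [0.3549, 0.165, 0.0563]
ee_rot: [0.707, 0.707, -0.002, -0.001]
ft_force: [0.2, -0.1, 1.1]
finger_gap: 0.0338
```

```bash
python3 -c "
from h import *
go(.355,.1666,.032,0)"
```

```text
t 24.23 tcp [0.3549 0.165  0.0563] gap 33.8 F [ 0.2 -0.1  1.1] yaw -0.05 GO [ 0.    0.04 -0.61] az 0.01 tilt [ 0.02 -0.08  0.  ] q6 0.4
```

Emit:
{"name": "carry_out", "arguments": {"increments": [{"tx": 0, "ty": 0.04, "tz": -0.2, "ax": 0, "ay": -0.08, "az": 0}, {"tx": 0, "ty": 0, "tz": -0.25, "ax": 0, "ay": 0, "az": 0}, {"tx": 0, "ty": 0, "tz": -0.12, "ax": 0, "ay": 0, "az": 0}, {"tx": 0, "ty": 0, "tz": 0, "ax": 0, "ay": 0, "az": 0}]}}

```text
time: 24.72
tcp_pos: [0.3556, 0.167, 0.0326]
ee_rot: [0.708, 0.707, 0.001, 0.001]
ft_force: [-0.0, -0.0, 0.2]
finger_gap: 0.0342
```

Emit:
{"name": "carry_out", "arguments": {"increments": [{"tx": 0, "ty": 0, "tz": 0, "ax": 0, "ay": 0, "az": 0}, {"tx": 0, "ty": 0, "tz": 0, "ax": 0, "ay": 0, "az": 0}, {"tx": 0, "ty": 0, "tz": 0, "ax": 0, "ay": 0, "az": 0}, {"tx": 0, "ty": 0, "tz": 0, "ax": 0, "ay": 0, "az": 0}], "jaw": 0}}

```text
time: 25.22
tcp_pos: [0.3558, 0.1671, 0.0331]
ee_rot: [0.708, 0.707, 0.001, 0.001]
ft_force: [0.6, 0.4, -1.0]
finger_gap: 0.0059
```

Emit:
{"name": "carry_out", "arguments": {"increments": [{"tx": 0, "ty": 0, "tz": 0.2, "ax": 0, "ay": 0, "az": 0}, {"tx": 0, "ty": 0, "tz": 0.5, "ax": 0, "ay": 0, "az": 0}, {"tx": 0, "ty": 0, "tz": 0.7, "ax": 0, "ay": 0, "az": 0}, {"tx": 0, "ty": 0, "tz": 0.7, "ax": 0, "ay": 0, "az": 0}, {"tx": 0.2, "ty": -0.1, "tz": 0.5, "ax": 0, "ay": 0, "az": 0}, {"tx": 0.5, "ty": -0.3, "tz": 0.1, "ax": 0, "ay": 0, "az": 0}, {"tx": 0.7, "ty": -0.4, "tz": 0, "ax": 0, "ay": 0, "az": 0}, {"tx": 0.7, "ty": -0.45, "tz": 0, "ax": 0, "ay": 0, "az": 0}, {"tx": 0.7, "ty": -0.45, "tz": 0, "ax": 0, "ay": 0, "az": 0}, {"tx": 0.7, "ty": -0.45, "tz": 0, "ax": 0, "ay": 0, "az": 0}, {"tx": 0.7, "ty": -0.45, "tz": 0, "ax": 0, "ay": 0, "az": 0}, {"tx": 0.6, "ty": -0.4, "tz": 0, "ax": 0, "ay": 0, "az": 0}, {"tx": 0.4, "ty": -0.2, "tz": 0, "ax": 0, "ay": 0, "az": 0}, {"tx": 0.2, "ty": -0.1, "tz": 0, "ax": 0, "ay": 0, "az": 0}, {"tx": 0, "ty": 0, "tz": 0, "ax": 0, "ay": 0, "az": 0}, {"tx": 0, "ty": 0, "tz": 0, "ax": 0, "ay": 0, "az": 0}]}}

```text
time: 27.22
tcp_pos: [0.5744, 0.0306, 0.1511]
ee_rot: [0.707, 0.707, 0.001, 0.001]
ft_force: [-0.7, -0.0, -1.7]
finger_gap: 0.0063
```

```bash
python3 -c "
from h import *
go(.5857,.0268,.0707,0)"
```

```text
t 27.23 tcp [0.5744 0.0306 0.1511] gap 6.3 F [-0.7 -0.  -1.7] yaw 0.04 GO [ 0.28 -0.09 -2.01] az -0.01 tilt [-0.    0.05  0.  ] q6 0.03
```

Emit:
{"name": "carry_out", "arguments": {"increments": [{"tx": 0.28, "ty": -0.09, "tz": -0.2, "ax": 0, "ay": 0.05, "az": 0}, {"tx": 0, "ty": 0, "tz": -0.4, "ax": 0, "ay": 0, "az": 0}, {"tx": 0, "ty": 0, "tz": -0.5, "ax": 0, "ay": 0, "az": 0}, {"tx": 0, "ty": 0, "tz": -0.3, "ax": 0, "ay": 0, "az": 0}, {"tx": 0, "ty": 0, "tz": 0, "ax": 0, "ay": 0, "az": 0}]}}

```text
time: 27.85
tcp_pos: [0.5843, 0.0278, 0.0902]
ee_rot: [0.706, 0.708, -0.001, -0.001]
ft_force: [-0.8, 0.8, -1.0]
finger_gap: 0.0058
```

```bash
python3 -c "
from h import *
go(.5857,.0268,.0709,0)"
```

```text
t 27.85 tcp [0.5843 0.0278 0.0902] gap 5.8 F [-0.8  0.8 -1. ] yaw 0.12 GO [ 0.04 -0.02 -0.48] az -0.03 tilt [-0.01 -0.05 -0.  ] q6 0.02
```

Emit:
{"name": "carry_out", "arguments": {"increments": [{"tx": 0.04, "ty": -0.03, "tz": -0.2, "ax": 0, "ay": -0.05, "az": 0}, {"tx": 0, "ty": 0, "tz": -0.15, "ax": 0, "ay": 0, "az": 0}, {"tx": 0, "ty": 0, "tz": -0.08, "ax": 0, "ay": 0, "az": 0}, {"tx": 0, "ty": 0, "tz": -0.04, "ax": 0, "ay": 0, "az": 0}]}}

```text
time: 28.35
tcp_pos: [0.5867, 0.0266, 0.0712]
ee_rot: [0.706, 0.708, 0.001, 0.001]
ft_force: [-3.3, -0.2, 2.7]
finger_gap: 0.0062
```

```bash
python3 -c "
from h import *
go(.5857,.0268,.0709,0)"
```

```text
t 28.35 tcp [0.5867 0.0266 0.0712] gap 6.2 F [-3.3 -0.2  2.7] yaw 0.12 GO [-0.03  0.01 -0.01] az -0.03 tilt [-0.01  0.03  0.  ] q6 0.02
```

Emit:
{"name": "carry_out", "arguments": {"increments": [{"tx": 0, "ty": 0, "tz": 0, "ax": 0, "ay": 0, "az": 0}, {"tx": 0, "ty": 0, "tz": 0, "ax": 0, "ay": 0, "az": 0}, {"tx": 0, "ty": 0, "tz": 0, "ax": 0, "ay": 0, "az": 0}, {"tx": 0, "ty": 0, "tz": 0.4, "ax": 0, "ay": 0, "az": 0}, {"tx": 0, "ty": 0, "tz": 0.8, "ax": 0, "ay": 0, "az": 0}, {"tx": -0.1, "ty": 0.3, "tz": 0.4, "ax": 0, "ay": 0, "az": 0}, {"tx": -0.3, "ty": 0.8, "tz": 0, "ax": 0, "ay": 0, "az": 0}, {"tx": -0.3, "ty": 0.9, "tz": 0, "ax": 0, "ay": 0, "az": 0}, {"tx": -0.3, "ty": 0.9, "tz": 0, "ax": 0, "ay": 0, "az": 0}, {"tx": -0.3, "ty": 0.9, "tz": 0, "ax": 0, "ay": 0, "az": 0}, {"tx": -0.3, "ty": 0.9, "tz": 0, "ax": 0, "ay": 0, "az": 0}, {"tx": -0.3, "ty": 0.9, "tz": 0, "ax": 0, "ay": 0, "az": 0}, {"tx": -0.3, "ty": 0.9, "tz": 0, "ax": 0, "ay": 0, "az": 0}, {"tx": -0.3, "ty": 0.7, "tz": 0, "ax": 0, "ay": 0, "az": 0}, {"tx": -0.2, "ty": 0.4, "tz": 0, "ax": 0, "ay": 0, "az": 0}, {"tx": 0, "ty": 0, "tz": 0, "ax": 0, "ay": 0, "az": 0}, {"tx": 0, "ty": 0, "tz": 0, "ax": 0, "ay": 0, "az": 0}], "jaw": 34}}

```text
time: 30.48
tcp_pos: [0.4723, 0.3447, 0.1464]
ee_rot: [0.706, 0.708, 0.005, 0.003]
ft_force: [0.3, 0.2, 0.0]
finger_gap: 0.034
```

```bash
python3 - <<'E'
from h import *
go(.475,.346,.032,0)
pt,C,ps,Cs=look('6'); nest(C,Cs,3); lids(C,Cs,['silver','green'])
E
```

```text
t 30.48 tcp [0.4723 0.3447 0.1464] gap 34.0 F [0.3 0.2 0. ] yaw 0.17 GO [ 0.07  0.03 -2.86] az -0.04 tilt [-0.05  0.16  0.  ] q6 0.61
nest top [0.6313 0.0278] r 0.0454 448 z 0.0798 plane [ 0.029 -0.006  0.08 ]
nest scene [0.633  0.0252] r 0.0456 257 z 0.0791 plane [0.025 0.001 0.078]
silver top [5.203e-01 3.472e-01 4.540e-02 3.560e+02 4.120e-02] scene [5.217e-01 3.448e-01 4.590e-02 1.750e+02 4.030e-02] mean [0.521 0.346]
green top [3.979e-01 3.226e-01 4.550e-02 3.650e+02 4.130e-02] scene [3.993e-01 3.204e-01 4.550e-02 1.620e+02 4.100e-02] mean [0.3986 0.3215]
```

Lid 3 sits about 1.5° high on its far side. I'll press it level before the next lid if the tilt persists. Silver first.

Emit:
{"name": "carry_out", "arguments": {"increments": [{"tx": 0.07, "ty": 0.03, "tz": -0.3, "ax": -0.05, "ay": 0.16, "az": 0}, {"tx": 0, "ty": 0, "tz": -0.6, "ax": 0, "ay": 0, "az": 0}, {"tx": 0, "ty": 0, "tz": -0.6, "ax": 0, "ay": 0, "az": 0}, {"tx": 0, "ty": 0, "tz": -0.5, "ax": 0, "ay": 0, "az": 0}, {"tx": 0, "ty": 0, "tz": -0.2, "ax": 0, "ay": 0, "az": 0}, {"tx": 0, "ty": 0, "tz": 0, "ax": 0, "ay": 0, "az": 0}]}}

```text
time: 31.32
tcp_pos: [0.4781, 0.342, 0.0528]
ee_rot: [0.709, 0.706, -0.002, -0.001]
ft_force: [-0.1, 0.3, 0.2]
finger_gap: 0.0341
```

```bash
python3 -c "
from h import *
go(.475,.346,.032,0)"
```

```text
t 31.32 tcp [0.4781 0.342  0.0528] gap 34.1 F [-0.1  0.3  0.2] yaw -0.23 GO [-0.08  0.1  -0.52] az 0.06 tilt [ 0.02 -0.04  0.  ] q6 0.6
```

Emit:
{"name": "carry_out", "arguments": {"increments": [{"tx": -0.08, "ty": 0.1, "tz": -0.2, "ax": 0, "ay": -0.04, "az": 0.06}, {"tx": 0, "ty": 0, "tz": -0.2, "ax": 0, "ay": 0, "az": 0}, {"tx": 0, "ty": 0, "tz": -0.1, "ax": 0, "ay": 0, "az": 0}, {"tx": 0, "ty": 0, "tz": 0, "ax": 0, "ay": 0, "az": 0}]}}

```text
time: 31.82
tcp_pos: [0.4756, 0.3469, 0.0329]
ee_rot: [0.707, 0.707, 0.001, 0.001]
ft_force: [0.4, -0.6, -0.2]
finger_gap: 0.0341
```

Emit:
{"name": "carry_out", "arguments": {"increments": [{"tx": 0, "ty": 0, "tz": 0, "ax": 0, "ay": 0, "az": 0}, {"tx": 0, "ty": 0, "tz": 0, "ax": 0, "ay": 0, "az": 0}, {"tx": 0, "ty": 0, "tz": 0, "ax": 0, "ay": 0, "az": 0}, {"tx": 0, "ty": 0, "tz": 0, "ax": 0, "ay": 0, "az": 0}], "jaw": 0}}

```text
time: 32.33
tcp_pos: [0.4759, 0.3471, 0.0334]
ee_rot: [0.707, 0.707, 0.001, 0.001]
ft_force: [0.6, 1.3, -1.1]
finger_gap: 0.0062
```

Emit:
{"name": "carry_out", "arguments": {"increments": [{"tx": 0, "ty": 0, "tz": 0.2, "ax": 0, "ay": 0, "az": 0}, {"tx": 0, "ty": 0, "tz": 0.5, "ax": 0, "ay": 0, "az": 0}, {"tx": 0, "ty": 0, "tz": 0.7, "ax": 0, "ay": 0, "az": 0}, {"tx": 0, "ty": 0, "tz": 0.7, "ax": 0, "ay": 0, "az": 0}, {"tx": 0, "ty": 0, "tz": 0.7, "ax": 0, "ay": 0, "az": 0}, {"tx": 0.1, "ty": -0.2, "tz": 0.2, "ax": 0, "ay": 0, "az": 0}, {"tx": 0.2, "ty": -0.5, "tz": 0, "ax": 0, "ay": 0, "az": 0}, {"tx": 0.25, "ty": -0.8, "tz": 0, "ax": 0, "ay": 0, "az": 0}, {"tx": 0.3, "ty": -0.8, "tz": 0, "ax": 0, "ay": 0, "az": 0}, {"tx": 0.3, "ty": -0.8, "tz": 0, "ax": 0, "ay": 0, "az": 0}, {"tx": 0.3, "ty": -0.8, "tz": 0, "ax": 0, "ay": 0, "az": 0}, {"tx": 0.3, "ty": -0.8, "tz": 0, "ax": 0, "ay": 0, "az": 0}, {"tx": 0.3, "ty": -0.8, "tz": 0, "ax": 0, "ay": 0, "az": 0}, {"tx": 0.3, "ty": -0.8, "tz": 0, "ax": 0, "ay": 0, "az": 0}, {"tx": 0.2, "ty": -0.6, "tz": 0, "ax": 0, "ay": 0, "az": 0}, {"tx": 0.1, "ty": -0.3, "tz": 0, "ax": 0, "ay": 0, "az": 0}, {"tx": 0, "ty": 0, "tz": 0, "ax": 0, "ay": 0, "az": 0}, {"tx": 0, "ty": 0, "tz": 0, "ax": 0, "ay": 0, "az": 0}]}}

```text
time: 34.58
tcp_pos: [0.5776, 0.0343, 0.1521]
ee_rot: [0.709, 0.705, -0.006, -0.004]
ft_force: [-0.2, 0.5, -0.5]
finger_gap: 0.0061
```

```bash
python3 -c "
from h import *
go(.585,.0265,.0857,0)"
```

```text
t 34.58 tcp [0.5776 0.0343 0.1521] gap 6.1 F [-0.2  0.5 -0.5] yaw -0.3 GO [ 0.19 -0.19 -1.66] az 0.08 tilt [ 0.04 -0.19  0.  ] q6 0.05
```

Emit:
{"name": "carry_out", "arguments": {"increments": [{"tx": 0.19, "ty": -0.17, "tz": -0.1, "ax": 0.04, "ay": -0.19, "az": 0.08}, {"tx": 0, "ty": 0, "tz": -0.3, "ax": 0, "ay": 0, "az": 0}, {"tx": 0, "ty": 0, "tz": -0.4, "ax": 0, "ay": 0, "az": 0}, {"tx": 0, "ty": 0, "tz": -0.3, "ax": 0, "ay": 0, "az": 0}, {"tx": 0, "ty": 0, "tz": 0, "ax": 0, "ay": 0, "az": 0}]}}

```text
time: 35.2
tcp_pos: [0.5843, 0.0292, 0.1039]
ee_rot: [0.706, 0.708, -0.0, -0.001]
ft_force: [0.5, -0.4, -1.4]
finger_gap: 0.0064
```

```bash
python3 -c "
from h import *
go(.585,.0275,.0862,0)"
```

```text
t 35.2 tcp [0.5843 0.0292 0.1039] gap 6.4 F [ 0.5 -0.4 -1.4] yaw 0.22 GO [ 0.02 -0.04 -0.44] az -0.06 tilt [-0.   -0.02 -0.  ] q6 0.03
```

Emit:
{"name": "carry_out", "arguments": {"increments": [{"tx": 0.02, "ty": -0.04, "tz": -0.2, "ax": 0, "ay": -0.02, "az": 0}, {"tx": 0, "ty": 0, "tz": -0.13, "ax": 0, "ay": 0, "az": 0}, {"tx": 0, "ty": 0, "tz": -0.07, "ax": 0, "ay": 0, "az": 0}, {"tx": 0, "ty": 0, "tz": -0.04, "ax": 0, "ay": 0, "az": 0}]}}

```text
time: 35.7
tcp_pos: [0.5858, 0.0276, 0.0859]
ee_rot: [0.706, 0.709, 0.0, 0.0]
ft_force: [-2.6, 0.8, 4.9]
finger_gap: 0.006
```

```bash
python3 -c "
from h import *
go(.585,.0275,.0862,0)"
```

```text
t 35.7 tcp [0.5858 0.0276 0.0859] gap 6.0 F [-2.6  0.8  4.9] yaw 0.23 GO [-0.02 -0.    0.01] az -0.06 tilt [-0.    0.02  0.  ] q6 0.02
```

Emit:
{"name": "carry_out", "arguments": {"increments": [{"tx": 0, "ty": 0, "tz": 0, "ax": 0, "ay": 0, "az": 0}, {"tx": 0, "ty": 0, "tz": 0, "ax": 0, "ay": 0, "az": 0}, {"tx": 0, "ty": 0, "tz": 0, "ax": 0, "ay": 0, "az": 0}, {"tx": 0, "ty": 0, "tz": 0.4, "ax": 0, "ay": 0, "az": 0}, {"tx": 0, "ty": 0, "tz": 0.8, "ax": 0, "ay": 0, "az": 0}, {"tx": -0.2, "ty": 0.3, "tz": 0.3, "ax": 0, "ay": 0, "az": 0}, {"tx": -0.6, "ty": 0.7, "tz": 0, "ax": 0, "ay": 0, "az": 0}, {"tx": -0.7, "ty": 0.9, "tz": 0, "ax": 0, "ay": 0, "az": 0}, {"tx": -0.7, "ty": 0.9, "tz": 0, "ax": 0, "ay": 0, "az": 0}, {"tx": -0.7, "ty": 0.9, "tz": 0, "ax": 0, "ay": 0, "az": 0}, {"tx": -0.7, "ty": 0.9, "tz": 0, "ax": 0, "ay": 0, "az": 0}, {"tx": -0.7, "ty": 0.9, "tz": 0, "ax": 0, "ay": 0, "az": 0}, {"tx": -0.7, "ty": 0.8, "tz": 0, "ax": 0, "ay": 0, "az": 0}, {"tx": -0.5, "ty": 0.6, "tz": 0, "ax": 0, "ay": 0, "az": 0}, {"tx": -0.2, "ty": 0.3, "tz": 0, "ax": 0, "ay": 0, "az": 0}, {"tx": 0, "ty": 0, "tz": 0, "ax": 0, "ay": 0, "az": 0}, {"tx": 0, "ty": 0, "tz": 0, "ax": 0, "ay": 0, "az": 0}], "jaw": 34}}

```text
time: 37.83
tcp_pos: [0.3455, 0.326, 0.1536]
ee_rot: [0.705, 0.709, 0.004, 0.002]
ft_force: [1.2, -0.0, 0.0]
finger_gap: 0.0341
```

```bash
python3 - <<'E'
from h import *
go(.3526,.3215,.032,0)
pt,C,ps,Cs=look('7'); nest(C,Cs,4); lids(C,Cs,['green'])
save(cv2.resize(ps[150:280,230:390],None,fx=4,fy=4,interpolation=cv2.INTER_CUBIC),'s7.png')
E
```

```text
t 37.83 tcp [0.3455 0.326  0.1536] gap 34.1 F [ 1.2 -0.   0. ] yaw 0.27 GO [ 0.18 -0.11 -3.04] az -0.07 tilt [-0.04  0.12  0.  ] q6 0.73
nest top [0.6311 0.0278] r 0.0455 467 z 0.0949 plane [ 0.025 -0.002  0.095]
nest scene [0.6328 0.0254] r 0.0455 257 z 0.0941 plane [0.016 0.009 0.093]
green top [3.981e-01 3.225e-01 4.540e-02 4.230e+02 4.110e-02] scene [3.998e-01 3.202e-01 4.550e-02 1.630e+02 4.040e-02] mean [0.399  0.3214]
```

View pics/s7.png

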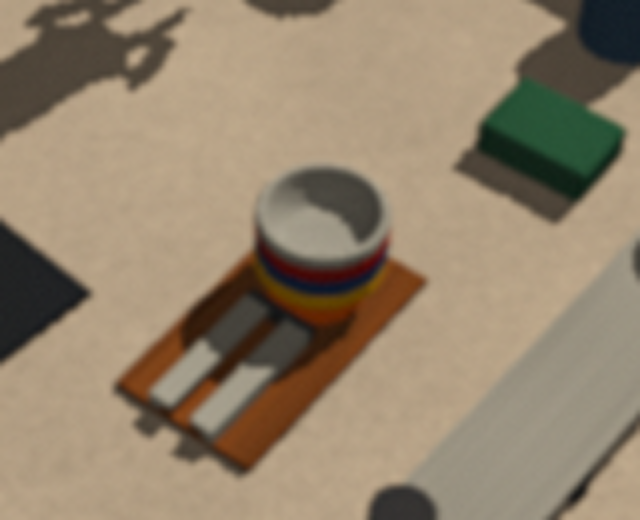

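The stack is well nested, with the top rim at 94.5 mm against 95 expected and about 1° of slope. Green is next.

Emit:
{"name": "carry_out", "arguments": {"increments": [{"tx": 0.18, "ty": -0.11, "tz": -0.3, "ax": -0.04, "ay": 0.12, "az": 0}, {"tx": 0, "ty": 0, "tz": -0.6, "ax": 0, "ay": 0, "az": 0}, {"tx": 0, "ty": 0, "tz": -0.6, "ax": 0, "ay": 0, "az": 0}, {"tx": 0, "ty": 0, "tz": -0.6, "ax": 0, "ay": 0, "az": 0}, {"tx": 0, "ty": 0, "tz": -0.3, "ax": 0, "ay": 0, "az": 0}, {"tx": 0, "ty": 0, "tz": 0, "ax": 0, "ay": 0, "az": 0}]}}

```text
time: 38.67
tcp_pos: [0.3574, 0.3173, 0.052]
ee_rot: [0.708, 0.706, -0.001, -0.0]
ft_force: [-0.3, 0.2, -0.4]
finger_gap: 0.0338
```

```bash
python3 -c "
from h import *
go(.353,.3215,.032,0)"
```

```text
t 38.67 tcp [0.3574 0.3173 0.052 ] gap 33.8 F [-0.3  0.2 -0.4] yaw -0.15 GO [-0.11  0.1  -0.5 ] az 0.04 tilt [ 0.02 -0.02  0.  ] q6 0.7
```

Emit:
{"name": "carry_out", "arguments": {"increments": [{"tx": -0.11, "ty": 0.09, "tz": -0.2, "ax": 0, "ay": 0, "az": 0.04}, {"tx": 0, "ty": 0, "tz": -0.2, "ax": 0, "ay": 0, "az": 0}, {"tx": 0, "ty": 0, "tz": -0.08, "ax": 0, "ay": 0, "az": 0}, {"tx": 0, "ty": 0, "tz": 0, "ax": 0, "ay": 0, "az": 0}]}}

```text
time: 39.17
tcp_pos: [0.3538, 0.3219, 0.0329]
ee_rot: [0.707, 0.707, 0.0, -0.0]
ft_force: [0.9, -0.0, 0.5]
finger_gap: 0.0338
```

Emit:
{"name": "carry_out", "arguments": {"increments": [{"tx": 0, "ty": 0, "tz": 0, "ax": 0, "ay": 0, "az": 0}, {"tx": 0, "ty": 0, "tz": 0, "ax": 0, "ay": 0, "az": 0}, {"tx": 0, "ty": 0, "tz": 0, "ax": 0, "ay": 0, "az": 0}, {"tx": 0, "ty": 0, "tz": 0, "ax": 0, "ay": 0, "az": 0}], "jaw": 0}}

```text
time: 39.67
tcp_pos: [0.354, 0.3221, 0.0334]
ee_rot: [0.707, 0.707, 0.001, 0.0]
ft_force: [-0.6, -0.6, -1.5]
finger_gap: 0.007
```

Emit:
{"name": "carry_out", "arguments": {"increments": [{"tx": 0, "ty": 0, "tz": 0.2, "ax": 0, "ay": 0, "az": 0}, {"tx": 0, "ty": 0, "tz": 0.5, "ax": 0, "ay": 0, "az": 0}, {"tx": 0, "ty": 0, "tz": 0.8, "ax": 0, "ay": 0, "az": 0}, {"tx": 0, "ty": 0, "tz": 0.9, "ax": 0, "ay": 0, "az": 0}, {"tx": 0, "ty": 0, "tz": 0.9, "ax": 0, "ay": 0, "az": 0}, {"tx": 0.1, "ty": -0.2, "tz": 0.3, "ax": 0, "ay": 0, "az": 0}, {"tx": 0.4, "ty": -0.5, "tz": 0, "ax": 0, "ay": 0, "az": 0}, {"tx": 0.6, "ty": -0.8, "tz": 0, "ax": 0, "ay": 0, "az": 0}, {"tx": 0.6, "ty": -0.8, "tz": 0, "ax": 0, "ay": 0, "az": 0}, {"tx": 0.6, "ty": -0.8, "tz": 0, "ax": 0, "ay": 0, "az": 0}, {"tx": 0.6, "ty": -0.8, "tz": 0, "ax": 0, "ay": 0, "az": 0}, {"tx": 0.6, "ty": -0.8, "tz": 0, "ax": 0, "ay": 0, "az": 0}, {"tx": 0.6, "ty": -0.8, "tz": 0, "ax": 0, "ay": 0, "az": 0}, {"tx": 0.6, "ty": -0.7, "tz": 0, "ax": 0, "ay": 0, "az": 0}, {"tx": 0.5, "ty": -0.5, "tz": 0, "ax": 0, "ay": 0, "az": 0}, {"tx": 0.2, "ty": -0.2, "tz": 0, "ax": 0, "ay": 0, "az": 0}, {"tx": 0, "ty": 0, "tz": 0, "ax": 0, "ay": 0, "az": 0}, {"tx": 0, "ty": 0, "tz": 0, "ax": 0, "ay": 0, "az": 0}]}}

```text
time: 41.92
tcp_pos: [0.5683, 0.03, 0.1768]
ee_rot: [0.707, 0.707, -0.004, -0.004]
ft_force: [0.5, 0.3, -1.3]
finger_gap: 0.0066
```

```bash
python3 -c "
from h import *
go(.585,.0265,.1012,0)"
```

```text
t 41.92 tcp [0.5683 0.03   0.1768] gap 6.6 F [ 0.5  0.3 -1.3] yaw 0.04 GO [ 0.42 -0.09 -1.89] az -0.01 tilt [ 0.02 -0.16  0.  ] q6 0.03
```

Emit:
{"name": "carry_out", "arguments": {"increments": [{"tx": 0.42, "ty": -0.07, "tz": -0.1, "ax": 0.02, "ay": -0.16, "az": 0}, {"tx": 0, "ty": 0, "tz": -0.3, "ax": 0, "ay": 0, "az": 0}, {"tx": 0, "ty": 0, "tz": -0.5, "ax": 0, "ay": 0, "az": 0}, {"tx": 0, "ty": 0, "tz": -0.4, "ax": 0, "ay": 0, "az": 0}, {"tx": 0, "ty": 0, "tz": 0, "ax": 0, "ay": 0, "az": 0}]}}

```text
time: 42.55
tcp_pos: [0.5847, 0.0293, 0.1212]
ee_rot: [0.706, 0.709, -0.0, -0.001]
ft_force: [-0.8, -0.1, -1.2]
finger_gap: 0.007
```

```bash
python3 -c "
from h import *
go(.585,.027,.1012,0)"
```

```text
t 42.55 tcp [0.5847 0.0293 0.1212] gap 7.0 F [-0.8 -0.1 -1.2] yaw 0.23 GO [ 0.01 -0.06 -0.5 ] az -0.06 tilt [-0.01 -0.01 -0.  ] q6 0.03
```

Emit:
{"name": "carry_out", "arguments": {"increments": [{"tx": 0.01, "ty": -0.06, "tz": -0.22, "ax": 0, "ay": 0.3, "az": 0}, {"tx": 0, "ty": 0, "tz": -0.15, "ax": 0, "ay": 0, "az": 0}, {"tx": 0, "ty": 0, "tz": -0.08, "ax": 0, "ay": 0, "az": 0}, {"tx": 0, "ty": 0, "tz": -0.05, "ax": 0, "ay": 0, "az": 0}]}}

```text
time: 43.05
tcp_pos: [0.586, 0.0268, 0.1011]
ee_rot: [0.706, 0.708, -0.008, -0.008]
ft_force: [-4.1, -0.3, 7.9]
finger_gap: 0.0068
```

```bash
python3 -c "
from h import *
go(.585,.027,.1012,0)"
```

```text
t 43.05 tcp [0.586  0.0268 0.1011] gap 6.8 F [-4.1 -0.3  7.9] yaw 0.23 GO [-0.02  0.    0.  ] az -0.06 tilt [-0.01 -0.31 -0.  ] q6 0.02
```

Emit:
{"name": "carry_out", "arguments": {"increments": [{"tx": 0, "ty": 0, "tz": 0, "ax": 0, "ay": 0, "az": 0}, {"tx": 0, "ty": 0, "tz": 0, "ax": 0, "ay": 0, "az": 0}, {"tx": 0, "ty": 0, "tz": 0, "ax": 0, "ay": 0, "az": 0}, {"tx": 0, "ty": 0, "tz": 0.4, "ax": 0, "ay": 0, "az": 0}, {"tx": 0, "ty": 0, "tz": 0.8, "ax": 0, "ay": -0.3, "az": 0}, {"tx": -0.2, "ty": -0.3, "tz": 0.5, "ax": 0, "ay": 0, "az": 0}, {"tx": -0.5, "ty": -0.5, "tz": 0.3, "ax": 0, "ay": 0, "az": 0}, {"tx": -0.6, "ty": -0.6, "tz": 0, "ax": 0, "ay": 0, "az": 0}, {"tx": -0.6, "ty": -0.6, "tz": 0, "ax": 0, "ay": 0, "az": 0}, {"tx": -0.3, "ty": -0.4, "tz": 0, "ax": 0, "ay": 0, "az": 0}, {"tx": 0, "ty": 0, "tz": 0, "ax": 0, "ay": 0, "az": 0}, {"tx": 0, "ty": 0, "tz": 0, "ax": 0, "ay": 0, "az": 0}], "jaw": 34}}

```text
time: 44.55
tcp_pos: [0.5003, -0.0714, 0.193]
ee_rot: [0.705, 0.709, 0.005, 0.005]
ft_force: [1.1, 0.2, -0.6]
finger_gap: 0.0342
```

```bash
cat >> h.py <<'E'
def keeper(C,Cs,c=(.44,-.356)):
    for n,A in(('top',C),('scene',Cs)):
        m=(np.hypot(A[...,0]-c[0],A[...,1]-c[1])<.05)
        q=A[m&(A[...,2]>.085)&(A[...,2]<.105)]
        f=A[m&(A[...,2]>.0035)&(A[...,2]<.012)]
        r=cv2.minAreaRect(q[:,:2].astype(np.float32)) if len(q)>5 else None
        print(n,'post',len(q),q[:,:2].mean(0).round(4) if len(q) else '',r)
def footrect(pt):
    hsv=cv2.cvtColor(pt,cv2.COLOR_RGB2HSV); p=pt.astype(int)
    box=np.zeros(hsv.shape[:2],bool); box[240:300,390:445]=1
    red=box&(p[...,0]-p[...,1]>50); yy,xx=np.nonzero(red)
    dark=(box&(hsv[...,2]<85)&~red)
    return red,dark
E
python3 - <<'E'
from h import *
go(.44,-.356,.06,19)
pt,C,ps,Cs=look('8'); nest(C,Cs,5); keeper(C,Cs)
a=cv2.resize(pt[235:305,385:455],None,fx=6,fy=6,interpolation=cv2.INTER_CUBIC)
q=proj('scene',(.44,-.356,.04)).astype(int); b=cv2.resize(ps[q[1]-35:q[1]+35,q[0]-30:q[0]+30],None,fx=6,fy=6,interpolation=cv2.INTER_CUBIC)
print(q); save(np.hstack([a,b]),'k8.png')
E
```

```text
t 44.55 tcp [ 0.5003 -0.0714  0.193 ] gap 34.2 F [ 1.1  0.2 -0.6] yaw 0.28 GO [-1.51 -7.12 -3.33] az 4.68 tilt [0.01 0.19 0.  ] q6 -0.17
nest top [0.6308 0.0282] r 0.0454 482 z 0.1095 plane [0.024 0.003 0.11 ]
nest scene [0.6327 0.0256] r 0.0456 261 z 0.109 plane [0.016 0.011 0.108]
top post 56 [ 0.4393 -0.3543] ((0.4392622411251068, -0.35530179738998413), (0.019798342138528824, 0.012563664466142654), 16.115039825439453)
scene post 44 [ 0.4407 -0.3575] ((0.4398912787437439, -0.3577335774898529), (0.02020486444234848, 0.014730229042470455), 21.84296989440918)
[170 260]
```

View pics/k8.png

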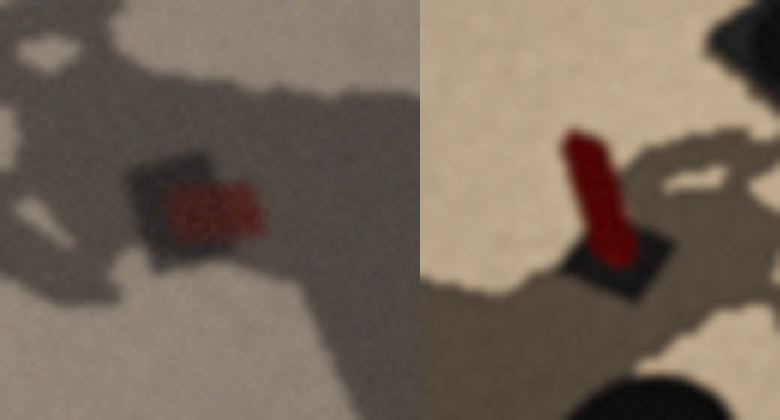

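All five lids are nested with the top rim at 109.5 mm (110 expected) and about 1° of slope. The keeper is upright at (.440,-.356), with its foot yaw near 17–20°. First I'll seat the nest by pressing gently on the floor of the top lid with closed fingers.

Emit:
{"name": "carry_out", "arguments": {"increments": [{"tx": 0.3, "ty": 0.2, "tz": 0, "ax": 0, "ay": 0.19, "az": 0}, {"tx": 0.6, "ty": 0.45, "tz": 0, "ax": 0, "ay": 0, "az": 0}, {"tx": 0.7, "ty": 0.5, "tz": 0, "ax": 0, "ay": 0, "az": 0}, {"tx": 0.7, "ty": 0.5, "tz": 0, "ax": 0, "ay": 0, "az": 0}, {"tx": 0.6, "ty": 0.4, "tz": 0, "ax": 0, "ay": 0, "az": 0}, {"tx": 0.3, "ty": 0.2, "tz": 0, "ax": 0, "ay": 0, "az": 0}, {"tx": 0.1, "ty": 0.1, "tz": 0, "ax": 0, "ay": 0, "az": 0}, {"tx": 0, "ty": 0, "tz": 0, "ax": 0, "ay": 0, "az": 0}], "jaw": 0}}

```text
time: 45.65
tcp_pos: [0.6413, 0.0326, 0.1906]
ee_rot: [0.704, 0.711, -0.001, -0.001]
ft_force: [0.0, 0.5, -0.3]
finger_gap: 0.0002
```

```bash
python3 -c "
from h import *
go(.636,.027,.083,0)"
```

```text
t 45.65 tcp [0.6413 0.0326 0.1906] gap 0.2 F [ 0.   0.5 -0.3] yaw 0.57 GO [-0.13 -0.14 -2.69] az -0.14 tilt [ 0.   -0.06  0.  ] q6 0.02
```

Emit:
{"name": "carry_out", "arguments": {"increments": [{"tx": -0.13, "ty": -0.14, "tz": -0.3, "ax": 0, "ay": -0.06, "az": 0}, {"tx": 0, "ty": 0, "tz": -0.6, "ax": 0, "ay": 0, "az": 0}, {"tx": 0, "ty": 0, "tz": -0.6, "ax": 0, "ay": 0, "az": 0}, {"tx": 0, "ty": 0, "tz": -0.4, "ax": 0, "ay": 0, "az": 0}, {"tx": 0, "ty": 0, "tz": -0.2, "ax": 0, "ay": 0, "az": 0}, {"tx": 0, "ty": 0, "tz": 0, "ax": 0, "ay": 0, "az": 0}]}}

```text
time: 46.4
tcp_pos: [0.631, 0.0226, 0.1026]
ee_rot: [0.705, 0.709, -0.001, -0.0]
ft_force: [-0.5, 0.1, 0.5]
finger_gap: 0.0
```

```bash
python3 -c "
from h import *
go(.636,.027,.083,0)"
```

```text
t 46.4 tcp [0.631  0.0226 0.1026] gap 0.0 F [-0.5  0.1  0.5] yaw 0.35 GO [ 0.13  0.11 -0.49] az -0.09 tilt [ 0.02 -0.03  0.  ] q6 0.01
```

Emit:
{"name": "carry_out", "arguments": {"increments": [{"tx": 0.13, "ty": 0.11, "tz": -0.15, "ax": 0, "ay": 0, "az": 0}, {"tx": 0, "ty": 0, "tz": -0.15, "ax": 0, "ay": 0, "az": 0}, {"tx": 0, "ty": 0, "tz": -0.1, "ax": 0, "ay": 0, "az": 0}, {"tx": 0, "ty": 0, "tz": -0.05, "ax": 0, "ay": 0, "az": 0}]}}

```text
time: 46.9
tcp_pos: [0.6381, 0.0275, 0.0853]
ee_rot: [0.705, 0.709, 0.0, 0.001]
ft_force: [-0.3, -0.3, -1.0]
finger_gap: 0.0
```

Emit:
{"name": "carry_out", "arguments": {"increments": [{"tx": 0, "ty": 0, "tz": -0.06, "ax": 0, "ay": 0, "az": 0}]}}

```text
time: 47.02
tcp_pos: [0.6387, 0.0276, 0.0834]
ee_rot: [0.705, 0.709, 0.001, 0.001]
ft_force: [-0.6, 0.3, 13.1]
finger_gap: 0.0001
```

Emit:
{"name": "carry_out", "arguments": {"increments": [{"tx": 0, "ty": 0, "tz": -0.03, "ax": 0, "ay": 0, "az": 0}]}}

```text
time: 47.15
tcp_pos: [0.6395, 0.0276, 0.0834]
ee_rot: [0.705, 0.709, 0.001, 0.002]
ft_force: [-2.8, 0.1, 13.1]
finger_gap: -0.0001
```

Contact came at 83.4 mm against a floor expected at 83, so the nest is fully seated. Next is the keeper, with the jaws across its 12 mm sides (yaw about −71°).

Emit:
{"name": "carry_out", "arguments": {"increments": [{"tx": 0, "ty": 0, "tz": 0.4, "ax": 0, "ay": 0, "az": 0}, {"tx": 0, "ty": 0, "tz": 0.9, "ax": 0, "ay": 0, "az": 0}, {"tx": 0, "ty": 0, "tz": 0.9, "ax": 0, "ay": 0, "az": 0}, {"tx": -0.1, "ty": -0.2, "tz": 0.4, "ax": 0, "ay": 0, "az": -0.5}, {"tx": -0.3, "ty": -0.5, "tz": 0, "ax": 0, "ay": 0, "az": -1}, {"tx": -0.3, "ty": -0.6, "tz": 0, "ax": 0, "ay": 0, "az": -1}, {"tx": -0.3, "ty": -0.6, "tz": 0, "ax": 0, "ay": 0, "az": -1}, {"tx": -0.3, "ty": -0.6, "tz": 0, "ax": 0, "ay": 0, "az": -1}, {"tx": -0.3, "ty": -0.6, "tz": 0, "ax": 0, "ay": 0, "az": -1}, {"tx": -0.3, "ty": -0.6, "tz": 0, "ax": 0, "ay": 0, "az": -1}, {"tx": -0.3, "ty": -0.6, "tz": 0, "ax": 0, "ay": 0, "az": -1}, {"tx": -0.3, "ty": -0.6, "tz": 0, "ax": 0, "ay": 0, "az": -1}, {"tx": -0.3, "ty": -0.6, "tz": 0, "ax": 0, "ay": 0, "az": -1}, {"tx": -0.3, "ty": -0.6, "tz": 0, "ax": 0, "ay": 0, "az": -1}, {"tx": -0.3, "ty": -0.6, "tz": 0, "ax": 0, "ay": 0, "az": -1}, {"tx": -0.3, "ty": -0.6, "tz": 0, "ax": 0, "ay": 0, "az": -1}, {"tx": -0.3, "ty": -0.5, "tz": 0, "ax": 0, "ay": 0, "az": -1}, {"tx": -0.3, "ty": -0.5, "tz": 0, "ax": 0, "ay": 0, "az": -1}, {"tx": -0.3, "ty": -0.4, "tz": 0, "ax": 0, "ay": 0, "az": -1}, {"tx": 0, "ty": 0, "tz": 0, "ax": 0, "ay": 0, "az": 0}], "jaw": 38}}

```text
time: 49.65
tcp_pos: [0.4374, -0.3349, 0.1902]
ee_rot: [0.977, 0.215, -0.003, -0.0]
ft_force: [-0.4, 0.9, 0.5]
finger_gap: 0.0384
```

```bash
python3 -c "
from h import *
go(.440,-.3565,.055,-71.3)
pt,C,ps,Cs=look('9'); nest(C,Cs,5); keeper(C,Cs)"
```

```text
t 49.65 tcp [ 0.4374 -0.3349  0.1902] gap 38.4 F [-0.4  0.9  0.5] yaw -65.2 GO [ 0.07 -0.54 -3.38] az -1.53 tilt [ 0.01 -0.08  0.  ] q6 0.47
nest top [0.6306 0.0283] r 0.0455 478 z 0.1097 plane [0.036 0.002 0.11 ]
nest scene [0.6325 0.0262] r 0.0456 264 z 0.1085 plane [0.013 0.012 0.108]
top post 14 [ 0.4462 -0.3511] ((0.4460010826587677, -0.3526548445224762), (0.0052815699018538, 0.013458981178700924), 18.33729362487793)
scene post 45 [ 0.4409 -0.3574] ((0.4392987787723541, -0.35707560181617737), (0.021363327279686928, 0.016189105808734894), 25.912372589111328)
```

Emit:
{"name": "carry_out", "arguments": {"increments": [{"tx": 0.04, "ty": -0.27, "tz": 0, "ax": 0, "ay": -0.08, "az": -0.8}, {"tx": 0.03, "ty": -0.27, "tz": 0, "ax": 0, "ay": 0, "az": -0.75}, {"tx": 0, "ty": 0, "tz": -0.3, "ax": 0, "ay": 0, "az": 0}, {"tx": 0, "ty": 0, "tz": -0.6, "ax": 0, "ay": 0, "az": 0}, {"tx": 0, "ty": 0, "tz": -0.5, "ax": 0, "ay": 0, "az": 0}, {"tx": 0, "ty": 0, "tz": -0.2, "ax": 0, "ay": 0, "az": 0}, {"tx": 0, "ty": 0, "tz": 0, "ax": 0, "ay": 0, "az": 0}]}}

```text
time: 50.62
tcp_pos: [0.4419, -0.3501, 0.1219]
ee_rot: [0.986, 0.167, -0.001, -0.002]
ft_force: [1.0, 0.3, 0.6]
finger_gap: 0.0382
```

```bash
python3 -c "
from h import *
go(.440,-.3565,.055,-71.3)"
```

```text
t 50.62 tcp [ 0.4419 -0.3501  0.1219] gap 38.2 F [1.  0.3 0.6] yaw -70.74 GO [-0.05 -0.16 -1.67] az -0.14 tilt [-0.04 -0.03 -0.  ] q6 0.54
```

Emit:
{"name": "carry_out", "arguments": {"increments": [{"tx": -0.05, "ty": -0.16, "tz": 0, "ax": -0.04, "ay": -0.03, "az": -0.14}, {"tx": 0, "ty": 0, "tz": -0.3, "ax": 0, "ay": 0, "az": 0}, {"tx": 0, "ty": 0, "tz": -0.5, "ax": 0, "ay": 0, "az": 0}, {"tx": 0, "ty": 0, "tz": -0.4, "ax": 0, "ay": 0, "az": 0}, {"tx": 0, "ty": 0, "tz": -0.2, "ax": 0, "ay": 0, "az": 0}, {"tx": 0, "ty": 0, "tz": -0.1, "ax": 0, "ay": 0, "az": 0}, {"tx": 0, "ty": 0, "tz": 0, "ax": 0, "ay": 0, "az": 0}]}}

```text
time: 51.5
tcp_pos: [0.4409, -0.3582, 0.0607]
ee_rot: [0.987, 0.162, 0.002, 0.002]
ft_force: [-0.0, -0.0, -0.2]
finger_gap: 0.0381
```

```bash
python3 -c "
from h import *
go(.440,-.3565,.055,-71.3)"
```

```text
t 51.5 tcp [ 0.4409 -0.3582  0.0607] gap 38.1 F [-0.  -0.  -0.2] yaw -71.33 GO [-0.02  0.04 -0.14] az 0.01 tilt [0.04 0.06 0.  ] q6 0.54
```

Level, then close, record, and lift 20 mm.

Emit:
{"name": "carry_out", "arguments": {"increments": [{"tx": -0.02, "ty": 0.04, "tz": -0.14, "ax": 0.04, "ay": 0.06, "az": 0}, {"tx": 0, "ty": 0, "tz": 0, "ax": 0, "ay": 0, "az": 0}]}}

```text
time: 51.75
tcp_pos: [0.4405, -0.3568, 0.0555]
ee_rot: [0.987, 0.162, 0.0, 0.0]
ft_force: [-0.5, 0.2, -0.1]
finger_gap: 0.0382
```

Emit:
{"name": "carry_out", "arguments": {"increments": [{"tx": 0, "ty": 0, "tz": 0, "ax": 0, "ay": 0, "az": 0}, {"tx": 0, "ty": 0, "tz": 0, "ax": 0, "ay": 0, "az": 0}, {"tx": 0, "ty": 0, "tz": 0, "ax": 0, "ay": 0, "az": 0}, {"tx": 0, "ty": 0, "tz": 0, "ax": 0, "ay": 0, "az": 0}], "jaw": 0}}

```text
time: 52.25
tcp_pos: [0.4406, -0.3568, 0.0557]
ee_rot: [0.987, 0.162, 0.0, 0.001]
ft_force: [0.7, -0.0, -1.0]
finger_gap: 0.011
```

```bash
python3 -c "
from h import *
go(.440,-.3565,.055,-71.3)"
```

```text
t 52.25 tcp [ 0.4406 -0.3568  0.0557] gap 11.0 F [ 0.7 -0.  -1. ] yaw -71.32 GO [-0.02  0.01 -0.02] az 0.01 tilt [0.01 0.01 0.  ] q6 0.54
```

Emit:
{"name": "carry_out", "arguments": {"increments": [{"tx": 0, "ty": 0, "tz": 0.2, "ax": 0, "ay": 0, "az": 0}, {"tx": 0, "ty": 0, "tz": 0.5, "ax": 0, "ay": 0, "az": 0}, {"tx": 0, "ty": 0, "tz": 0.6, "ax": 0, "ay": 0, "az": 0}, {"tx": 0, "ty": 0, "tz": 0.3, "ax": 0, "ay": 0, "az": 0}, {"tx": 0, "ty": 0, "tz": 0, "ax": 0, "ay": 0, "az": 0}]}}

```text
time: 52.88
tcp_pos: [0.4401, -0.3564, 0.1224]
ee_rot: [0.987, 0.162, 0.0, 0.0]
ft_force: [-0.2, 0.2, -1.4]
finger_gap: 0.0114
```

Gripped firmly. I'll fit the track line precisely from the unobstructed earlier images while moving towards the mouth.

Emit:
{"name": "carry_out", "arguments": {"increments": [{"tx": 0.2, "ty": 0.15, "tz": 0, "ax": 0, "ay": 0, "az": 0.6}, {"tx": 0.26, "ty": 0.21, "tz": 0, "ax": 0, "ay": 0, "az": 1}, {"tx": 0.26, "ty": 0.21, "tz": 0, "ax": 0, "ay": 0, "az": 1}, {"tx": 0.26, "ty": 0.21, "tz": 0, "ax": 0, "ay": 0, "az": 1}, {"tx": 0.26, "ty": 0.21, "tz": 0, "ax": 0, "ay": 0, "az": 1}, {"tx": 0.26, "ty": 0.21, "tz": 0, "ax": 0, "ay": 0, "az": 1}, {"tx": 0.26, "ty": 0.21, "tz": 0, "ax": 0, "ay": 0, "az": 1}, {"tx": 0.26, "ty": 0.21, "tz": 0, "ax": 0, "ay": 0, "az": 1}, {"tx": 0.26, "ty": 0.21, "tz": 0, "ax": 0, "ay": 0, "az": 1}, {"tx": 0.26, "ty": 0.21, "tz": 0, "ax": 0, "ay": 0, "az": 1}, {"tx": 0.26, "ty": 0.21, "tz": 0, "ax": 0, "ay": 0, "az": 1}, {"tx": 0.26, "ty": 0.21, "tz": 0, "ax": 0, "ay": 0, "az": 1}, {"tx": 0.26, "ty": 0.21, "tz": 0, "ax": 0, "ay": 0, "az": 1}, {"tx": 0.26, "ty": 0.21, "tz": 0, "ax": 0, "ay": 0, "az": 1}, {"tx": 0.26, "ty": 0.21, "tz": 0, "ax": 0, "ay": 0, "az": 1}, {"tx": 0.26, "ty": 0.21, "tz": 0, "ax": 0, "ay": 0, "az": 1}, {"tx": 0.26, "ty": 0.21, "tz": 0, "ax": 0, "ay": 0, "az": 1}, {"tx": 0.2, "ty": 0.21, "tz": 0, "ax": 0, "ay": 0, "az": 0.8}, {"tx": 0.1, "ty": 0.1, "tz": 0, "ax": 0, "ay": 0, "az": 0}, {"tx": 0, "ty": 0, "tz": 0, "ax": 0, "ay": 0, "az": 0}]}}

```text
time: 55.38
tcp_pos: [0.6295, -0.1831, 0.1]
ee_rot: [0.691, 0.723, -0.011, -0.011]
ft_force: [-0.1, 0.1, -2.1]
finger_gap: 0.0112
```

```bash
python3 - <<'E'
from h import *
go(.638,-.19,.0655,1.85)
for n in('top','scene'):
    L=np.load(n+'2.npz'); A=cloud(n,L['d']); p=L['p'].astype(int)
    # grey rails by colour, on plane z=.023
    grey=(p[...,0]-p[...,2]<35)&(p.sum(-1)>270)
    m=grey&(A[...,2]>.017)&(A[...,2]<.03)&(A[...,0]>.59)&(A[...,0]<.685)&(A[...,1]<-.03)&(A[...,1]>-.15)
    v,u=np.nonzero(m); W=np.array([ray(n,a,b,.023) for a,b in zip(u,v)])
    ys=np.arange(-.125,-.035,.006); mid=[]
    for y in ys:
        x=W[np.abs(W[:,1]-y)<.003,0]; mid.append((x.min()+x.max())/2)
    f=np.polyfit(ys,mid,1); print(n,m.sum(),'angle',-np.degrees(np.arctan(f[0])),'x at y=-.08',np.polyval(f,-.08),'x at -.139',np.polyval(f,-.139),'res',np.std(np.polyval(f,ys)-mid),'yrange',np.percentile(W[:,1],[0.5,99.5]),'width',np.ptp(x))
    # board edges along y via colour: long edges
    w=(p[...,0]-p[...,2]>30)&(A[...,2]<.03)&(p[...,0]<175)
E
```

```text
t 55.38 tcp [ 0.6295 -0.1831  0.1   ] gap 11.2 F [-0.1  0.1 -2.1] yaw 2.6 GO [ 0.21 -0.17 -0.86] az -0.19 tilt [-0.01 -0.45 -0.  ] q6 -0.34
top 727 angle 1.6853399914715606 x at y=-.08 0.6337612136516043 x at -.139 0.6354971835296409 res 0.0005442479363945571 yrange [-0.13652814 -0.03032709] width 0.05768130731549348
scene 413 angle 2.5645227728980626 x at y=-.08 0.6369009732483041 x at -.139 0.6395435407930414 res 0.00046377899105455524 yrange [-0.13939261 -0.0303332 ] width 0.05528063634112135
```

Emit:
{"name": "carry_out", "arguments": {"increments": [{"tx": 0.21, "ty": -0.17, "tz": 0, "ax": -0.01, "ay": -0.45, "az": -0.19}, {"tx": 0, "ty": 0, "tz": 0, "ax": 0, "ay": 0, "az": 0}, {"tx": 0, "ty": 0, "tz": -0.3, "ax": 0, "ay": 0, "az": 0}, {"tx": 0, "ty": 0, "tz": -0.2, "ax": 0, "ay": 0, "az": 0}, {"tx": 0, "ty": 0, "tz": 0, "ax": 0, "ay": 0, "az": 0}]}}

```text
time: 56.0
tcp_pos: [0.637, -0.1914, 0.0778]
ee_rot: [0.697, 0.717, 0.0, 0.0]
ft_force: [-0.6, 1.0, -2.3]
finger_gap: 0.0112
```

```bash
python3 - <<'E'
from h import *
go(.6381,-.19,.0655,1.85)
pt,C,ps,Cs=look('10')
a=cv2.resize(pt[160:225,270:370],None,fx=4,fy=4,interpolation=cv2.INTER_CUBIC)
q=proj('scene',(.637,-.16,.03)).astype(int); b=cv2.resize(ps[q[1]-45:q[1]+45,q[0]-50:q[0]+50],None,fx=4,fy=4,interpolation=cv2.INTER_CUBIC)
save(np.vstack([a,b])[:600],'k10.png')
E
```

```text
t 56.0 tcp [ 0.637  -0.1914  0.0778] gap 11.2 F [-0.6  1.  -2.3] yaw 1.64 GO [ 0.03  0.03 -0.31] az 0.05 tilt [-0.    0.01  0.  ] q6 -0.34
```

View pics/k10.png

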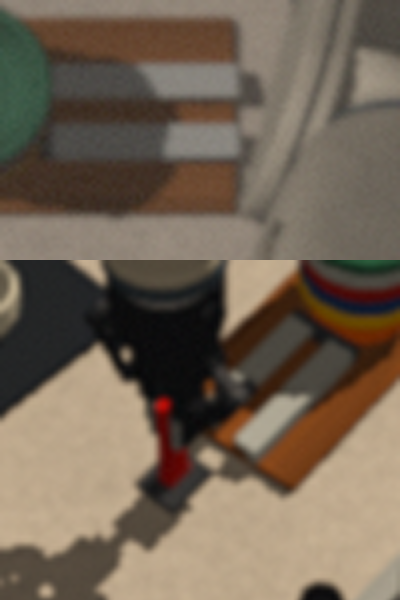

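The scene view shows the keeper hanging upright just outside the mouth; the arm hides it in the top view. I'll come down to track height (foot underside about 9.5 mm), then feed in slowly.

Emit:
{"name": "carry_out", "arguments": {"increments": [{"tx": 0.03, "ty": 0.03, "tz": -0.2, "ax": 0, "ay": 0, "az": 0.05}, {"tx": 0, "ty": 0, "tz": -0.1, "ax": 0, "ay": 0, "az": 0}, {"tx": 0, "ty": 0, "tz": 0, "ax": 0, "ay": 0, "az": 0}]}}

```text
time: 56.48
tcp_pos: [0.6392, -0.1901, 0.0661]
ee_rot: [0.695, 0.719, 0.001, 0.001]
ft_force: [-0.5, 0.2, -1.1]
finger_gap: 0.0111
```

```bash
python3 -c "
from h import *
go(.6381,-.19,.0652,1.85)"
```

```text
t 56.48 tcp [ 0.6392 -0.1901  0.0661] gap 11.1 F [-0.5  0.2 -1.1] yaw 1.88 GO [-0.03  0.   -0.02] az -0.01 tilt [0.01 0.04 0.  ] q6 -0.34
```

Emit:
{"name": "carry_out", "arguments": {"increments": [{"tx": -0.03, "ty": 0.1, "tz": -0.02, "ax": 0, "ay": 0.04, "az": 0}, {"tx": -0.01, "ty": 0.2, "tz": 0, "ax": 0, "ay": 0, "az": 0}, {"tx": -0.01, "ty": 0.2, "tz": 0, "ax": 0, "ay": 0, "az": 0}, {"tx": 0, "ty": 0.1, "tz": 0, "ax": 0, "ay": 0, "az": 0}, {"tx": 0, "ty": 0, "tz": 0, "ax": 0, "ay": 0, "az": 0}]}}

```text
time: 57.1
tcp_pos: [0.6373, -0.1638, 0.0657]
ee_rot: [0.695, 0.719, -0.0, 0.0]
ft_force: [-0.1, 0.9, -2.1]
finger_gap: 0.0113
```

```bash
python3 -c "
from h import *
go(.6371,-.16,.0652,1.85)"
```

```text
t 57.1 tcp [ 0.6373 -0.1638  0.0657] gap 11.3 F [-0.1  0.9 -2.1] yaw 1.92 GO [-0.    0.1  -0.01] az -0.02 tilt [0.01 0.   0.  ] q6 -0.3
```

Emit:
{"name": "carry_out", "arguments": {"increments": [{"tx": 0, "ty": 0.12, "tz": -0.01, "ax": 0, "ay": 0, "az": 0}, {"tx": 0, "ty": 0.1, "tz": 0, "ax": 0, "ay": 0, "az": 0}, {"tx": 0, "ty": 0, "tz": 0, "ax": 0, "ay": 0, "az": 0}]}}

```text
time: 57.48
tcp_pos: [0.6374, -0.1546, 0.0654]
ee_rot: [0.695, 0.719, -0.0, 0.0]
ft_force: [-0.6, -0.5, -2.5]
finger_gap: 0.0112
```

Emit:
{"name": "carry_out", "arguments": {"increments": [{"tx": 0, "ty": 0.12, "tz": 0, "ax": 0, "ay": 0, "az": 0}, {"tx": -0.01, "ty": 0.1, "tz": 0, "ax": 0, "ay": 0, "az": 0}, {"tx": 0, "ty": 0, "tz": 0, "ax": 0, "ay": 0, "az": 0}]}}

```text
time: 57.85
tcp_pos: [0.637, -0.1453, 0.0654]
ee_rot: [0.695, 0.719, 0.0, 0.0]
ft_force: [0.1, 0.6, -1.6]
finger_gap: 0.0114
```

```bash
python3 -c "
from h import *
go(.6364,-.14,.0652,1.85)"
```

```text
t 57.85 tcp [ 0.637  -0.1453  0.0654] gap 11.4 F [ 0.1  0.6 -1.6] yaw 1.89 GO [-0.01  0.13 -0.  ] az -0.01 tilt [0.01 0.01 0.  ] q6 -0.28
```

It has entered without contact force. I'll slide on towards the stop.

Emit:
{"name": "carry_out", "arguments": {"increments": [{"tx": -0.01, "ty": 0.15, "tz": 0, "ax": 0, "ay": 0, "az": 0}, {"tx": -0.01, "ty": 0.2, "tz": 0, "ax": 0, "ay": 0, "az": 0}, {"tx": -0.01, "ty": 0.2, "tz": 0, "ax": 0, "ay": 0, "az": 0}, {"tx": -0.01, "ty": 0.2, "tz": 0, "ax": 0, "ay": 0, "az": 0}, {"tx": -0.01, "ty": 0.2, "tz": 0, "ax": 0, "ay": 0, "az": 0}, {"tx": 0, "ty": 0.1, "tz": 0, "ax": 0, "ay": 0, "az": 0}, {"tx": 0, "ty": 0, "tz": 0, "ax": 0, "ay": 0, "az": 0}]}}

```text
time: 58.72
tcp_pos: [0.6348, -0.0997, 0.0654]
ee_rot: [0.695, 0.719, 0.0, 0.0]
ft_force: [-0.0, 0.3, -1.4]
finger_gap: 0.0111
```

```bash
python3 -c "
from h import *
go(.6335,-.05,.0652,1.85)"
```

```text
t 58.73 tcp [ 0.6348 -0.0997  0.0654] gap 11.1 F [-0.   0.3 -1.4] yaw 1.94 GO [-0.03  1.24 -0.01] az -0.02 tilt [0.01 0.01 0.  ] q6 -0.21
```

Emit:
{"name": "carry_out", "arguments": {"increments": [{"tx": -0.01, "ty": 0.2, "tz": 0, "ax": 0, "ay": 0, "az": 0}, {"tx": -0.01, "ty": 0.25, "tz": 0, "ax": 0, "ay": 0, "az": 0}, {"tx": -0.01, "ty": 0.25, "tz": 0, "ax": 0, "ay": 0, "az": 0}, {"tx": 0, "ty": 0.15, "tz": 0, "ax": 0, "ay": 0, "az": 0}, {"tx": 0, "ty": 0, "tz": 0, "ax": 0, "ay": 0, "az": 0}]}}

```text
time: 59.35
tcp_pos: [0.6335, -0.0634, 0.0655]
ee_rot: [0.695, 0.719, 0.0, 0.0]
ft_force: [0.4, -0.1, -0.9]
finger_gap: 0.0114
```

Emit:
{"name": "carry_out", "arguments": {"increments": [{"tx": 0, "ty": 0.1, "tz": 0, "ax": 0, "ay": 0, "az": 0}, {"tx": 0, "ty": 0, "tz": 0, "ax": 0, "ay": 0, "az": 0}]}}

```text
time: 59.6
tcp_pos: [0.6336, -0.0593, 0.0655]
ee_rot: [0.695, 0.719, 0.0, 0.0]
ft_force: [-0.3, -0.2, -1.7]
finger_gap: 0.0113
```

```bash
python3 -c "
from h import *
go(.6333,-.0455,.0652,1.85)"
```

```text
t 59.6 tcp [ 0.6336 -0.0593  0.0655] gap 11.3 F [-0.3 -0.2 -1.7] yaw 1.92 GO [-0.01  0.34 -0.01] az -0.02 tilt [0.01 0.01 0.  ] q6 -0.14
```

Emit:
{"name": "carry_out", "arguments": {"increments": [{"tx": 0, "ty": 0.12, "tz": -0.03, "ax": 0, "ay": 0, "az": 0}, {"tx": 0, "ty": 0.08, "tz": 0, "ax": 0, "ay": 0, "az": 0}]}}

```text
time: 59.85
tcp_pos: [0.6336, -0.0513, 0.0642]
ee_rot: [0.695, 0.719, 0.0, 0.0]
ft_force: [-0.4, -0.7, -1.3]
finger_gap: 0.0111
```

Emit:
{"name": "carry_out", "arguments": {"increments": [{"tx": 0, "ty": 0.06, "tz": 0, "ax": 0, "ay": 0, "az": 0}]}}

```text
time: 59.98
tcp_pos: [0.6335, -0.0487, 0.0641]
ee_rot: [0.695, 0.719, 0.0, 0.0]
ft_force: [0.6, -0.4, -1.7]
finger_gap: 0.0113
```

Emit:
{"name": "carry_out", "arguments": {"increments": [{"tx": 0, "ty": 0.06, "tz": 0, "ax": 0, "ay": 0, "az": 0}]}}

```text
time: 60.1
tcp_pos: [0.6336, -0.0461, 0.0642]
ee_rot: [0.695, 0.719, 0.0, 0.0]
ft_force: [-0.2, -0.3, -1.7]
finger_gap: 0.0117
```

Emit:
{"name": "carry_out", "arguments": {"increments": [{"tx": 0, "ty": 0.05, "tz": 0, "ax": 0, "ay": 0, "az": 0}]}}

```text
time: 60.22
tcp_pos: [0.6336, -0.044, 0.0642]
ee_rot: [0.695, 0.719, 0.0, 0.0]
ft_force: [-0.2, -2.2, -0.5]
finger_gap: 0.0112
```

Contact is starting (Fy −2). I'll push a little more.

Emit:
{"name": "carry_out", "arguments": {"increments": [{"tx": 0, "ty": 0.04, "tz": 0, "ax": 0, "ay": 0, "az": 0}]}}

```text
time: 60.35
tcp_pos: [0.6336, -0.0433, 0.0643]
ee_rot: [0.695, 0.719, -0.001, 0.001]
ft_force: [-0.4, -6.6, -0.6]
finger_gap: 0.0112
```

Emit:
{"name": "carry_out", "arguments": {"increments": [{"tx": 0, "ty": 0.04, "tz": 0, "ax": 0, "ay": 0, "az": 0}]}}

```text
time: 60.48
tcp_pos: [0.6337, -0.043, 0.0644]
ee_rot: [0.695, 0.719, -0.001, 0.002]
ft_force: [-0.1, -7.9, -1.9]
finger_gap: 0.0113
```

Emit:
{"name": "carry_out", "arguments": {"increments": [{"tx": 0, "ty": 0.02, "tz": 0, "ax": 0, "ay": 0, "az": 0}]}}

```text
time: 60.6
tcp_pos: [0.6336, -0.0433, 0.0644]
ee_rot: [0.695, 0.719, -0.002, 0.002]
ft_force: [-0.3, -3.7, -3.6]
finger_gap: 0.0115
```

It's against the stop (force rises, TCP stops near the expected y). I'll release, retreat straight up and back, then nudge the post low from behind to make sure it's home.

Emit:
{"name": "carry_out", "arguments": {"increments": [{"tx": 0, "ty": 0, "tz": -0.01, "ax": 0, "ay": 0, "az": 0}, {"tx": 0, "ty": 0, "tz": 0, "ax": 0, "ay": 0, "az": 0}, {"tx": 0, "ty": 0, "tz": 0, "ax": 0, "ay": 0, "az": 0}, {"tx": 0, "ty": 0, "tz": 0, "ax": 0, "ay": 0, "az": 0}, {"tx": 0, "ty": 0, "tz": 0.4, "ax": 0, "ay": 0, "az": 0}, {"tx": 0, "ty": 0, "tz": 0.8, "ax": 0, "ay": 0, "az": 0}, {"tx": 0, "ty": 0, "tz": 0.6, "ax": 0, "ay": 0, "az": 0}, {"tx": 0, "ty": -0.3, "tz": 0, "ax": 0, "ay": 0, "az": 0}, {"tx": 0.02, "ty": -0.6, "tz": 0, "ax": 0, "ay": 0, "az": 0}, {"tx": 0.02, "ty": -0.4, "tz": 0, "ax": 0, "ay": 0, "az": 0}, {"tx": 0, "ty": -0.1, "tz": 0, "ax": 0, "ay": 0, "az": 0}, {"tx": 0, "ty": 0, "tz": 0, "ax": 0, "ay": 0, "az": 0}], "jaw": 38}}

```text
time: 62.1
tcp_pos: [0.6355, -0.1015, 0.1409]
ee_rot: [0.695, 0.719, -0.001, 0.003]
ft_force: [-0.0, -0.2, -0.3]
finger_gap: 0.0378
```

```bash
python3 -c "
from h import *
go(.635,-.10,.04,1.85)
pt,C,ps,Cs=look('11'); keeper(C,Cs,(.6335,-.044)); nest(C,Cs,5)
q=proj('scene',(.637,-.02,.05)).astype(int); save(cv2.resize(ps[q[1]-60:q[1]+60,q[0]-70:q[0]+70],None,fx=4,fy=4,interpolation=cv2.INTER_CUBIC),'k11.png')"
```

```text
t 62.1 tcp [ 0.6355 -0.1015  0.1409] gap 37.8 F [-0.  -0.2 -0.3] yaw 1.98 GO [-0.01  0.04 -2.52] az -0.03 tilt [0.07 0.04 0.  ] q6 -0.21
top post 126 [ 0.6323 -0.0077] ((0.6264500617980957, -0.010479908436536789), (0.04591408371925354, 0.04848800227046013), 62.76401901245117)
scene post 65 [ 0.6474 -0.024 ] ((0.6432225108146667, -0.020735640078783035), (0.05201398953795433, 0.05321997031569481), 33.48183059692383)
nest top [0.6307 0.0283] r 0.0454 479 z 0.11 plane [0.035 0.008 0.11 ]
nest scene [0.6326 0.0258] r 0.0457 201 z 0.1093 plane [0.032 0.015 0.107]
```

View pics/k11.png

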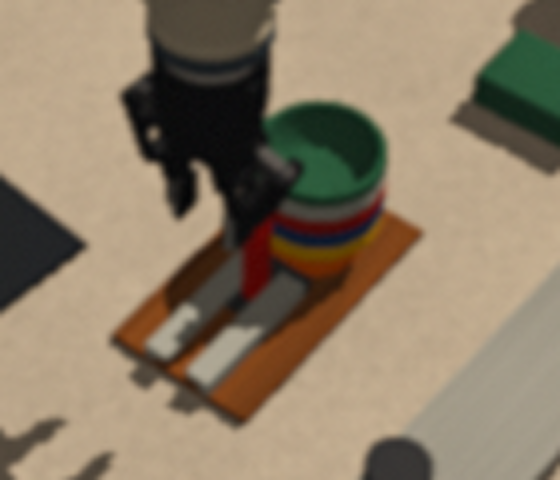

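The keeper stands in the slot between the stop and the lips, and the nest is upright. Nudge check: closed fingers behind the post.

Emit:
{"name": "carry_out", "arguments": {"increments": [{"tx": 0, "ty": 0, "tz": 0, "ax": 0.07, "ay": 0.04, "az": 0}, {"tx": 0, "ty": 0, "tz": -0.1, "ax": 0, "ay": 0, "az": 0}, {"tx": 0, "ty": 0, "tz": -0.6, "ax": 0, "ay": 0, "az": 0}, {"tx": 0, "ty": 0, "tz": -0.7, "ax": 0, "ay": 0, "az": 0}, {"tx": 0, "ty": 0, "tz": -0.5, "ax": 0, "ay": 0, "az": 0}, {"tx": 0, "ty": 0, "tz": -0.15, "ax": 0, "ay": 0, "az": 0}, {"tx": 0, "ty": 0, "tz": 0, "ax": 0, "ay": 0, "az": 0}], "jaw": 0}}

```text
time: 63.08
tcp_pos: [0.6362, -0.0988, 0.0564]
ee_rot: [0.694, 0.72, 0.001, 0.0]
ft_force: [0.7, -0.2, 0.4]
finger_gap: -0.0006
```

```bash
python3 -c "
from h import *
go(.634,-.068,.055,1.85)"
```

```text
t 63.08 tcp [ 0.6362 -0.0988  0.0564] gap -0.6 F [ 0.7 -0.2  0.4] yaw 2.18 GO [-0.05  0.77 -0.03] az -0.08 tilt [-0.    0.02  0.  ] q6 -0.21
```

Emit:
{"name": "carry_out", "arguments": {"increments": [{"tx": -0.04, "ty": 0.2, "tz": 0, "ax": 0, "ay": 0, "az": -0.08}, {"tx": -0.01, "ty": 0.25, "tz": 0, "ax": 0, "ay": 0, "az": 0}, {"tx": 0, "ty": 0.15, "tz": 0, "ax": 0, "ay": 0, "az": 0}, {"tx": 0, "ty": 0, "tz": 0, "ax": 0, "ay": 0, "az": 0}]}}

```text
time: 63.58
tcp_pos: [0.6356, -0.0728, 0.059]
ee_rot: [0.696, 0.718, 0.002, 0.002]
ft_force: [-0.5, -0.0, -0.2]
finger_gap: -0.0001
```

Emit:
{"name": "carry_out", "arguments": {"increments": [{"tx": 0, "ty": 0.07, "tz": 0, "ax": 0, "ay": 0, "az": 0}]}}

```text
time: 63.7
tcp_pos: [0.6358, -0.0699, 0.0592]
ee_rot: [0.695, 0.719, 0.002, 0.002]
ft_force: [-0.7, 0.6, 0.5]
finger_gap: 0.0002
```

Emit:
{"name": "carry_out", "arguments": {"increments": [{"tx": 0, "ty": 0.06, "tz": 0, "ax": 0, "ay": 0, "az": 0}]}}

```text
time: 63.82
tcp_pos: [0.6359, -0.0675, 0.0593]
ee_rot: [0.696, 0.718, 0.002, 0.002]
ft_force: [-0.0, 0.3, 1.4]
finger_gap: -0.0002
```

Emit:
{"name": "carry_out", "arguments": {"increments": [{"tx": 0, "ty": 0.05, "tz": 0, "ax": 0, "ay": 0, "az": 0}]}}

```text
time: 63.95
tcp_pos: [0.6359, -0.0655, 0.0593]
ee_rot: [0.696, 0.718, 0.002, 0.002]
ft_force: [-0.8, -1.4, 0.7]
finger_gap: 0.0001
```

Emit:
{"name": "carry_out", "arguments": {"increments": [{"tx": 0, "ty": 0.04, "tz": 0, "ax": 0, "ay": 0, "az": 0}]}}

```text
time: 64.08
tcp_pos: [0.6359, -0.0639, 0.0593]
ee_rot: [0.696, 0.718, 0.002, 0.002]
ft_force: [0.2, -1.2, 0.5]
finger_gap: -0.0004
```

Emit:
{"name": "carry_out", "arguments": {"increments": [{"tx": 0, "ty": 0.04, "tz": 0, "ax": 0, "ay": 0, "az": 0}]}}

```text
time: 64.2
tcp_pos: [0.6361, -0.0631, 0.0595]
ee_rot: [0.695, 0.719, 0.001, 0.003]
ft_force: [-1.1, -8.3, 1.3]
finger_gap: -0.0002
```

Emit:
{"name": "carry_out", "arguments": {"increments": [{"tx": 0, "ty": 0.04, "tz": 0, "ax": 0, "ay": 0, "az": 0}]}}

```text
time: 64.32
tcp_pos: [0.6361, -0.063, 0.0596]
ee_rot: [0.695, 0.719, 0.001, 0.004]
ft_force: [-1.1, -11.0, 0.5]
finger_gap: -0.0001
```

It slid the last millimetre or so and is now firm against the stop (11 N). I'll back off, clear away and do the final check.

Emit:
{"name": "carry_out", "arguments": {"increments": [{"tx": 0, "ty": -0.3, "tz": 0, "ax": 0, "ay": 0, "az": 0}, {"tx": 0, "ty": -0.5, "tz": 0, "ax": 0, "ay": 0, "az": 0}, {"tx": 0, "ty": -0.2, "tz": 0.5, "ax": 0, "ay": 0, "az": 0}, {"tx": 0, "ty": 0, "tz": 0.9, "ax": 0, "ay": 0, "az": 0}, {"tx": 0, "ty": -0.2, "tz": 0.9, "ax": 0, "ay": 0, "az": 0}, {"tx": -0.2, "ty": -0.6, "tz": 0.9, "ax": 0, "ay": 0, "az": 0}, {"tx": -0.5, "ty": -0.8, "tz": 0.3, "ax": 0, "ay": 0, "az": 0}, {"tx": -0.5, "ty": -0.8, "tz": 0, "ax": 0, "ay": 0, "az": 0}, {"tx": -0.5, "ty": -0.8, "tz": 0, "ax": 0, "ay": 0, "az": 0}, {"tx": -0.5, "ty": -0.8, "tz": 0, "ax": 0, "ay": 0, "az": 0}, {"tx": -0.5, "ty": -0.8, "tz": 0, "ax": 0, "ay": 0, "az": 0}, {"tx": -0.5, "ty": -0.8, "tz": 0, "ax": 0, "ay": 0, "az": 0}, {"tx": -0.2, "ty": -0.4, "tz": 0, "ax": 0, "ay": 0, "az": 0}, {"tx": 0, "ty": 0, "tz": 0, "ax": 0, "ay": 0, "az": 0}, {"tx": 0, "ty": 0, "tz": 0, "ax": 0, "ay": 0, "az": 0}]}}

```text
time: 66.2
tcp_pos: [0.4972, -0.3575, 0.2216]
ee_rot: [0.697, 0.717, 0.005, 0.011]
ft_force: [0.8, -0.5, -0.4]
finger_gap: -0.0002
```

```bash
python3 - <<'E'
from h import *
go(.45,-.4,.2)
pt,C,ps,Cs=look('12'); nest(C,Cs,5)
for n,p,A in(('top',pt,C),('scene',ps,Cs)):
    p=p.astype(int); red=(p[...,0]-p[...,1]>45)&(p[...,0]-p[...,2]>45)&(A[...,2]>.075)&(A[...,2]<.11)&(np.hypot(A[...,0]-.634,A[...,1]+.045)<.03)
    q=A[red]; print(n,'post',len(q),q.mean(0).round(4),q.min(0).round(4),q.max(0).round(4))
    print(n,'ramekin',rimfit(A,(.422,-.172),.044,.056,.042))
    q=rimfit(A,(.631,.026),.104,.116,.058)
# bystanders: colour change between first and last top picture
d=np.abs(np.load('top0.npz')['d']-np.load('top12.npz')['d'])
for nm,(u,v) in dict(mug=(97,170),tin=(168,163),canister=(457,212),spoon=(382,147)).items(): print(nm,np.percentile(d[v-18:v+18,u-22:u+22],[50,95]).round(4))
q=proj('scene',(.637,-.02,.05)).astype(int)
a=cv2.resize(ps[q[1]-60:q[1]+60,q[0]-120:q[0]+70],None,fx=3,fy=3,interpolation=cv2.INTER_CUBIC)
b=cv2.resize(pt[150:230,180:370],None,fx=3,fy=3,interpolation=cv2.INTER_CUBIC); save(np.vstack([a,b])[:600],'f12.png')
E
```

```text
t 66.2 tcp [ 0.4972 -0.3575  0.2216] gap -0.2 F [ 0.8 -0.5 -0.4] yaw 1.6 GO [-1.18 -1.06 -0.54] az None tilt [0.12 0.32 0.  ] q6 -0.68
nest top [0.6306 0.0283] r 0.0455 476 z 0.1098 plane [0.031 0.012 0.11 ]
nest scene [0.6326 0.0256] r 0.0456 270 z 0.1089 plane [0.018 0.01  0.108]
top post 52 [ 0.6331 -0.0456  0.102 ] [ 0.6268 -0.0553  0.0943] [ 0.6394 -0.0365  0.1063]
top ramekin (array([ 0.42153449, -0.17190215]), np.float64(0.028605939537614398), 135, np.float64(0.04967044770908498))
scene post 76 [ 0.6363 -0.0445  0.0914] [ 0.6204 -0.0602  0.075 ] [ 0.6473 -0.0178  0.1067]
scene ramekin (array([ 0.42311713, -0.17444457]), np.float64(0.02880942288366504), 97, np.float64(0.04982775718325876))
mug [0.0022 0.0066]
tin [0.0025 0.0075]
canister [0.0054 0.5484]
spoon [0.0026 0.0074]
```

View pics/f12.png

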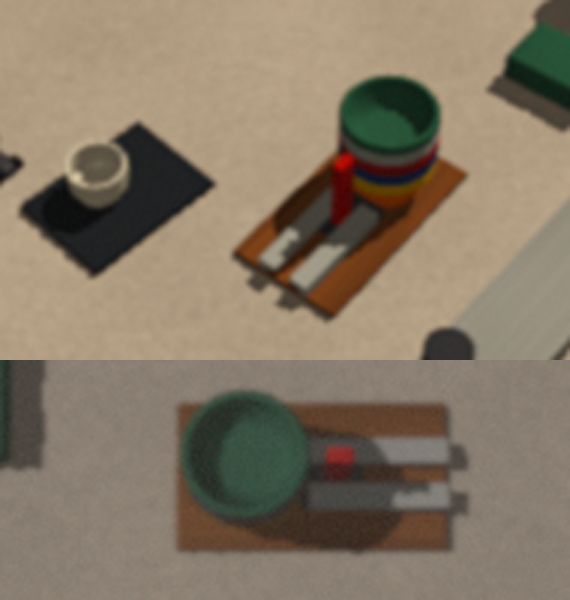

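The ramekin stands on the slate, five lids are nested in the ring, and the keeper is home: the post is 72.3 mm from the ring centre in the top view, against 72. I'll check the canister in the scene view, then hand in.

```bash
python3 - <<'E'
from h import *
a,b=np.load('scene0.npz'),np.load('scene12.npz'); A=cloud('scene',a['d']);B=cloud('scene',b['d'])
for M in(A,B):
    m=(M[250:345,150:210,2]>.088)&(M[250:345,150:210,2]<.1); print('canister top',M[250:345,150:210][m].mean(0).round(4),m.sum())
print(ctrl.close_job())
E
```

```text
canister top [ 0.5789 -0.4453  0.0942] 736
canister top [ 0.5817 -0.4471  0.0943] 710
the job is handed in; nothing more can be done
None
```

The job is handed in at about 66 s of robot time. I moved the ramekin to the slate, stacked all five lids upside down in the ring (yellow, blue, red, silver, green), and slid the keeper in from the track's mouth to the stop. The interface gives no verdict.

**Last checks**
- **Ramekin:** it stands upright on the slate, about 15 mm off the slate's centre, with its rim at the expected height.
- **Nest:** the top rim measured 109–110 mm against 110 expected. Pressing the top lid's floor met resistance at 83.4 mm against 83, so the lids are fully seated.
- **Keeper:** it moved about another millimetre when nudged, then held at 11 N against the stop. In the top view its post is 72.3 mm from the ring centre, against 72.
- **Bystanders:** the mug, tin and spoon show no change beyond depth noise.

**Checks that did not fully agree**
- **Level of the lids:** both cameras still show the top of the nest sloping about 1–2°, with the far side higher. The press did not change it.
- **Canister:** its measured centre shifted about 3 mm between the first and last pictures. I think this is because the first measurement also caught the keeper's post. Nothing came near the canister.
- **Camera agreement:** the two cameras differ by about 3 mm, so I used their average.

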